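# Hang the lift-off door on the control box

### The arm

A 6-joint arm with a two-finger parallel gripper is mounted at the origin on the work surface. World frame = base frame: x ahead of the robot, y to its left, z up, the work surface at z = 0. Lengths are in mm, angles in rad, forces in N, time in s.
With the tool pointing down it reaches from about 350 to 925 mm from the base axis. Payload 6.4 kg.
Tool frame: the origin (TCP) lies between the finger pads; the fingertips stand 11 mm ahead of it and the grasp point (between the pads) lies 8 mm behind it; z points along the fingers, x is the direction in which the jaws open and shut, and the axes are right-handed (so a half turn about z gives the same grasp; the last joint's range is limited). The gripper opens to 85 mm and grips with 20 to 120 N. Pads are 22 mm wide; open, the fingers measure 114 mm over their backs; the gripper's body (76 mm by 85 mm) begins 54 mm behind the grasp point. The pads swing forward as they close: fully open they stand 13 mm farther back than shut.
Start: joints at [-1.517, 0.245, 1.558, -0, 1.339, -0.174], TCP at [146.797, -633.218, 242.29] pointing down, gripper open.
Joint ranges: [-3.13, 3.13], [-1.02, 2.26], [0.13, 2.54], [-0.95, 4.09], [0.21, 2.88], [-2.74, 2.74]. Speed limits (rad/s): [2.57, 2.57, 3.14, 3.14, 3.14, 3.14].

### API

Orientations are given as a rotation vector (axis times angle).
In Python, from cell import bot gives the robot as it stands. The module is installed in compiled form; this text tells all that it offers.
- The arm moves only by the tool step_arm, never from a script. Its argument "series" is a list of rows, each a list of 4 numbers: the shift along the tool's x, y, z in mm, then the turn about the tool's z in rad. In form: [[tx, ty, tz, turn], ...]. A call has 1 to 20 rows; each row shifts and turns the pose as measured when the row begins, along the tool's axes as they then stand; what a row does not reach is not made up. A row lasts 1/12 s, in which the tool goes at most 41.7 mm and 7.16 degrees, less where a joint would pass 70% of its speed; a pose out of reach is approached as far as the arm can. A call with a gripper value outside its range is refused whole. "fingers" is the finger opening in mm, from 0 to 85.4, set as the call begins (left out, the last holds). The fingers move at their own pace and stop on an object; "force" is the grip in N (left out, the last holds). Time passes only in rows, so rows that do not move let the fingers close. It gives the time, the measured TCP pose, the force and the opening at its end, in the units of the state.
- bot.observe(): the state, without advancing time (a new reading comes with each control period).
- bot.get_image(name): name is "side" or "top"; returns a dict with "img" (420x560x3 uint8, red, green, blue), "depth" (420x560 float32, mm along the optical axis (not along the pixel's ray), 0 where there is no reading), "mtx" (3x3 intrinsics, pixels), "origin" and "attitude" of the camera in the world. Camera axes: x right, y down, z forward; pixel columns grow to the right and rows downward; lengths in mm; the calibration is good to about 2 mm. A picture is of the moment at which its call begins.
- bot.finish_job(): hands the job in, once; it reports no verdict.
The state is a dict: "time": time; "joint_positions": joint angles; "qvel": joint speeds; "joint_torque": joint torques, N m; "eef_pos": TCP position; "orientation": TCP orientation; "force": force on the tool from outside, world axes, zero at the start; "moment": the same for the moment, N m; "grip_width": finger opening in mm.
Only numpy, scipy, OpenCV 4.12 (cv2) and the standard library are available. Lean on these libraries where they do the work, as an engineer would, in place of code of your own. Each camera call takes 0.05 s, during which the arm holds its last target.

### The job

Take the control box's door out of the blue rack and, holding it open at about a right angle to the box, lower both hinge knuckles together onto the two hinge pins until they are fully home on the shoulders; feel for the pins and never force or drop the door. Only then let go of it, and gently swing it shut against the rubber bumpers and leave it hanging closed. Leave the bottle, the tray, and the screwdriver where they are.

Things in the scene. Friction and masses are not known exactly. Their poses are not given: they have to be found in the camera images.
- control_box: Fixed beige open-fronted box, 180 (its x) x 110 (its y) x 225 mm tall. Origin: centre of its underside. Its open front is at y = -55 mm and looks along its -y. At the front edge on the +x side a steel hinge strip carries two equal upright brass pins, one right above the other, which the door's knuckles drop onto. The strip is clamped and does not move in use.
- pin_slot_end (a point): Where the lower pin's foot (top of its shoulder) would be with the hinge strip at the inner end of its slotted holes: box frame (85, -71, 55) mm; axes as the box. Both pins really stand 2 to 26 mm from here along the box's +x (same shift for both, not reported, to be found by feel), and true in y. Pins: 8.4 mm across, 28 mm long, with round tips.
- upper_pin_slot_end (a point): The same for the upper pin: 110 mm above the lower one, box z 165 mm, same shift. Its arm (10 mm thick below this height, 14 mm wide) reaches back to the box, above the lower pin; the space above the pins, to their +x side and in front of them is free.
- bumper (a point): On the box's front at its -x edge, box frame (-73, -65, 190) mm: the face of the upper of two rubber bumpers (24 mm along x, 16 tall), the other 140 mm below; they stop the shut door's inner face.
- door_center (a point): Centre of the loose beige door, a panel 170 mm wide (its x), 12 thick (its y), 200 tall (its z), 0.28 to 0.56 kg. Outer face -y, with buttons and a black knob (22 mm across, 14 proud, 62 mm from centre to -x). Two steel knuckles on its +x edge. Hung shut, its axes are parallel to the box's; hung open at a right angle its x points along the box's +y and the panel stands out in front.
- door_knuckle (a point): Middle of the lower mouth of the door's lower knuckle, 97 mm along x and 65 mm below the door's centre, in the panel's mid-plane; axes as the door. Knuckles: tubes 17 mm outside, 10.4 mm bore, 25 mm long, open at both ends; the upper one is 110 mm above. Fully home, this point is level with pin_slot_end. The door turns freely on its pins.
- door_top (a point): Middle of the door's plain top edge, 100 mm above its centre; the panel can be gripped from above across its 12 mm thickness anywhere along this edge.
- rack: Fixed blue block, 130 mm (its x) x 60 x 65 mm tall, origin at the centre of its underside, with a slot 15 mm wide along its x, floor at 20 mm, 45 mm deep, in which the door stands upright at the start, its knuckles beyond the rack's +x end. Lift the door 50 mm or more straight up to clear it.
- bottle_mid (a point): Bystander: centre of a standing white bottle, 60 mm across, 150 mm tall.
- parts_tray_mid (a point): Bystander: centre of a white open tray, 100 x 130 x 40 mm.
- screwdriver_mid (a point): Bystander: middle of a screwdriver lying on the bench along its x.
There are look-alikes about, which are no part of the job. Of the things that look like the part that bears door_center, the larger one is meant. Several things look just like the control_box: the one meant starts farthest to the robot's left.

How it is judged:
By the outcome, as a careful person would: the job done as asked, in the order asked, and still so for the second after the job is handed in, with the robot touching nothing.
It also fails if it takes over 61 s, if anything falls off the work surface, if the arm or the gripper's body presses on something with over 40 N, if the wrist force passes 120 N, or if a joint passes its speed limit or range.

## Working session

There is one attempt and no reset: what is moved stays moved. The work goes in short steps, Python scripts to look and compute and a tool call to move; the robot and the scene stay as the last step left them, time stands still between calls to the robot, and variables do not carry over. Pictures are saved under pics/ and viewed, and the job is handed in when it is done.

Besides the shell and the picture viewer there is one more tool, called after ">>>" in YAML: its name, and indented under it one key for each argument. step_arm: Moves the arm, as the interface text tells. Its arguments: {"type":"object","properties":{"series":{"type":"array"},"fingers":{"type":"number"},"force":{"type":"number"}},"required":["series"]}

```bash
mkdir -p pics; ls; cat > h.py <<'E'
import numpy as np,cv2
from scipy.spatial.transform import Rotation as R
from cell import bot
def cam(n):
    d=bot.get_image(n); 
    a=np.array(d["attitude"],float)
    d["R"]=R.from_rotvec(a).as_matrix() if a.size==3 else (a if a.shape==(3,3) else None)
    d["o"]=np.array(d["origin"],float); d["K"]=np.array(d["mtx"]); return d
def pts(d):
    K=d["K"];z=d["depth"].astype(float);v,u=np.mgrid[:z.shape[0],:z.shape[1]]
    c=np.stack([(u-K[0,2])/K[0,0]*z,(v-K[1,2])/K[1,1]*z,z],-1)
    w=c@d["R"].T+d["o"]; w[z==0]=np.nan; return w
def proj(d,p):
    c=(np.asarray(p,float)-d["o"])@d["R"]; q=c@d["K"].T; return q[...,:2]/q[...,2:]
def save(d,n): cv2.imwrite("pics/"+n,d["img"][:,:,::-1])
E
python3 - <<'E'
from h import *
s=bot.observe();print(s)
for n in("side","top"):
    d=cam(n);print(n,d["o"],d["attitude"],d["K"].tolist());save(d,n+"0.png");np.savez(n+"0.npz",**{k:d[k] for k in("img","depth","R","o","K")})
E
```

```text
pics
{'time': 0.0, 'joint_positions': array([-1.51709581e+00,  2.45826117e-01,  1.55904397e+00,  1.01495878e-05,
        1.33869679e+00, -1.74090992e-01]), 'qvel': array([ 8.76630914e-05, -3.73149591e-04,  8.60308591e-04,  7.66742214e-04,
        1.76094105e-03, -1.81007169e-04]), 'joint_torque': array([ 1.31337089e-03, -4.29503632e+01, -3.26127398e+01, -1.64394251e-04,
        5.19340363e-03, -9.49657931e-06]), 'eef_pos': array([ 146.77126047, -632.64952972,  241.15649804]), 'orientation': array([-2.45834998e+00,  1.95366160e+00,  2.04434082e-03]), 'force': array([-1.06755141,  0.76046869, -0.62054764]), 'moment': array([ 0.04286439, -0.01081169,  0.02076128]), 'grip_width': 85.80637853937313}
side [517.64156829 434.3142399  945.49003287] [-0.13531437  3.00238505 -0.87857257] [[400.23045171466464, 0.0, 278.9051827465616], [0.0, 400.23045171466464, 212.02368048623958], [0.0, 0.0, 1.0]]
top [ 394.05955157  -73.70181171 1105.28207   ] [-2.16422271  2.11830805 -0.18504963] [[439.7474898783632, 0.0, 280.5355219086099], [0.0, 439.7474898783632, 208.88845400903855], [0.0, 0.0, 1.0]]
```

View pics/side0.png

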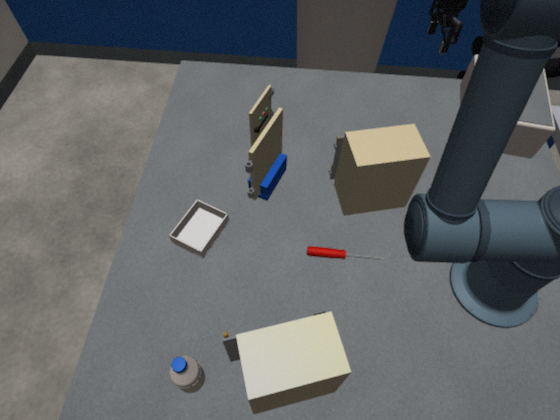

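View pics/top0.png

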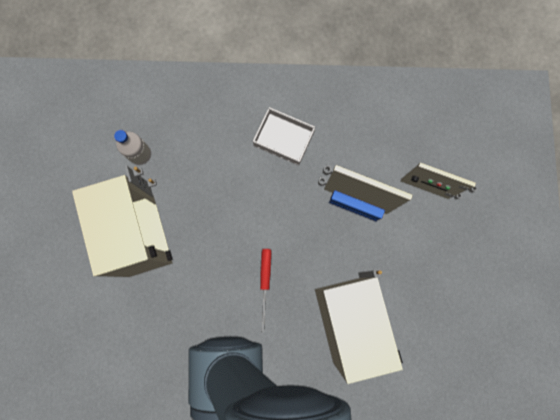

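```bash
python3 - <<'E'
from h import *
def L(n): 
    z=np.load(n+"0.npz"); return {k:z[k] for k in z}
t=L("top");s=L("side")
def crop(d,x0,x1,y0,y1,n,f):
    cv2.imwrite("pics/"+n,cv2.resize(d["img"][y0:y1,x0:x1,::-1],None,fx=f,fy=f,interpolation=cv2.INTER_CUBIC))
crop(t,60,190,110,290,"c_box_top.png",3.3)
crop(t,300,490,140,240,"c_door_top.png",4)
crop(s,200,370,290,415,"c_box_side.png",4.5)
crop(s,220,320,80,210,"c_door_side.png",4.5)
P=pts(t);Q=pts(s)
for nm,W,l in(("top",P,[(100,220),(152,250),(168,256),(139,170),(152,183),(370,182),(325,172),(362,205),(445,172),(360,330),(285,135),(125,136)]),("side",Q,[(295,350),(226,335),(265,150),(250,165),(260,105),(385,145),(495,80)])):
    for u,v in l: print(nm,u,v,np.round(W[v,u],1))
E
```

```text
top 100 220 [507.4 280.7 226.5]
top 152 250 [451.4 180.6 198.1]
top 168 256 [446.9 181.3  57.4]
top 139 170 [625.1 226.9 174.6]
top 152 183 [622.8 231.3  56.2]
top 370 182 [ 599.6 -264.9  219.8]
top 325 172 [ 627.2 -175.4  186.1]
top 362 205 [ 578.2 -278.    66.4]
top 445 172 [ 642.1 -447.9  152.1]
top 360 330 [ 303.3 -240.3  226.4]
top 285 135 [771.1 -90.7   1.2]
top 125 136 [710.1 273.1 147. ]
side 295 350 [494.1 257.1 222.6]
side 226 335 [623.5 233.1 188.8]
side 265 150 [ 601.5 -251.8  161.4]
side 250 165 [ 629.8 -177.5  187.7]
side 260 105 [ 636.4 -442.5  136.6]
side 385 145 [ 308.9 -241.4  223.8]
side 495 80 [258.9 -32.2 589.3]
```

```bash
python3 - <<'E'
import cv2,numpy as np
E
ls pics
```

```text
c_box_side.png
c_box_top.png
c_door_side.png
c_door_top.png
side0.png
top0.png
```

View pics/c_box_top.png

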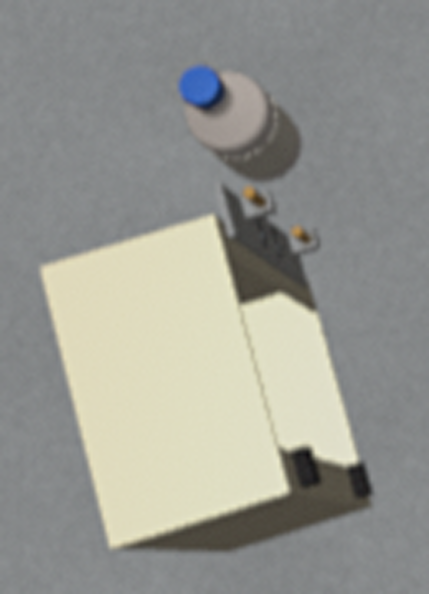

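View pics/c_door_top.png

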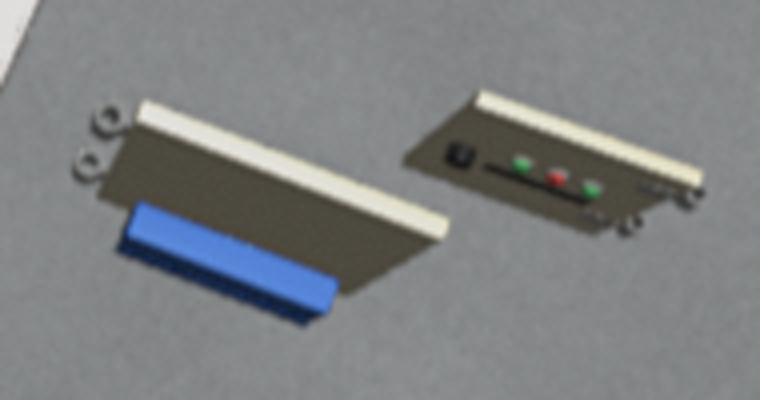

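View pics/c_box_side.png

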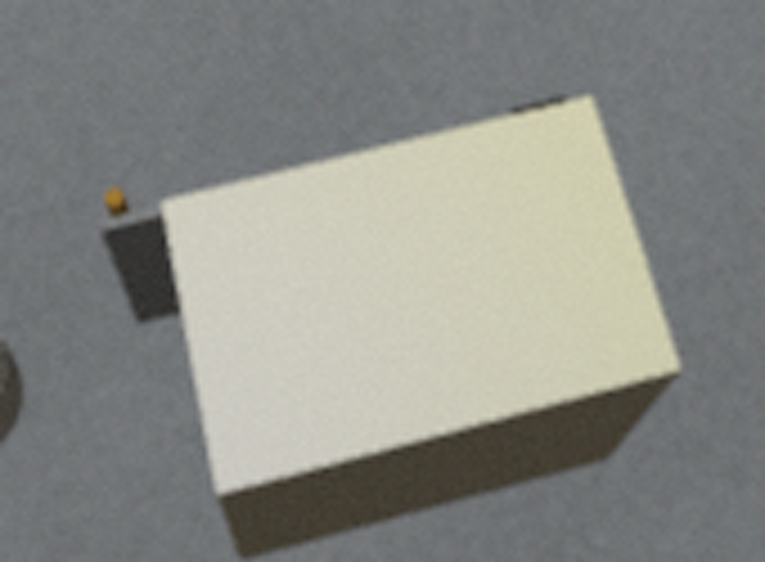

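View pics/c_door_side.png

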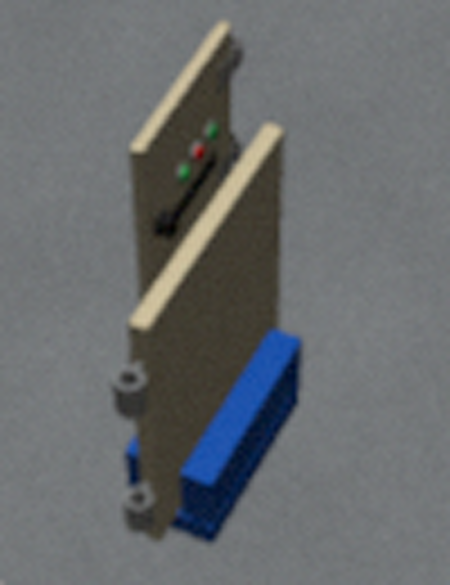

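```bash
cat >> h.py <<'E'
def ray(d,uv,z):
    uv=np.atleast_2d(uv).astype(float)
    c=np.c_[(uv[:,0]-d["K"][0,2])/d["K"][0,0],(uv[:,1]-d["K"][1,2])/d["K"][1,1],np.ones(len(uv))]@d["R"].T
    return d["o"]+c*((z-d["o"][2])/c[:,2])[:,None]
def tri(d1,p1,d2,p2):
    A=[];b=[]
    for d,p in((d1,p1),(d2,p2)):
        r=ray(d,p,0)[0]-d["o"]; r/=np.linalg.norm(r); M=np.eye(3)-np.outer(r,r); A.append(M);b.append(M@d["o"])
    x=np.linalg.lstsq(np.vstack(A),np.hstack(b),rcond=None)[0]
    return x
def L(n):
    z=np.load(n+".npz"); return {k:z[k] for k in z}
E
python3 - <<'E'
from h import *
t=L("top0");s=L("side0")
def fit(d,x0,x1,y0,y1,z,lo,zt):
    W=pts(d);g=d["img"].astype(int)
    m=np.zeros(g.shape[:2],np.uint8)
    roi=(g[y0:y1,x0:x1].min(-1)>lo)&(g[y0:y1,x0:x1,0]-g[y0:y1,x0:x1,2]>8)&(abs(W[y0:y1,x0:x1,2]-z)<zt)
    m[y0:y1,x0:x1]=roi
    v,u=np.nonzero(m); p=ray(d,np.c_[u,v],z)[:,:2].astype(np.float32)
    r=cv2.minAreaRect(p); print(len(u),r, p.mean(0), "zmed",np.nanmedian(W[v,u,2])); return r
print("box");fit(t,60,190,170,290,225,110,12);fit(s,220,370,300,415,225,110,12)
print("door");fit(t,315,420,150,220,220,110,12);fit(s,235,300,100,180,220,110,12)
def blob(d,x0,x1,y0,y1,f):
    g=d["img"][y0:y1,x0:x1].astype(int); m=f(g).astype(np.uint8)
    n,l,st,c=cv2.connectedComponentsWithStats(m)
    for i in range(1,n):
        if st[i,4]>3: print(st[i,4],c[i]+[x0,y0], st[i,:4]+[x0,y0,0,0])
br=lambda g:(g[...,0]-g[...,2]>45)
print("brass top");blob(t,120,165,155,200,br)
print("brass side");blob(s,215,245,320,345,br)
for d,b in((t,(60,190,170,290)),):pass
E
```

```text
box
4956 ((499.5180358886719, 261.898193359375), (181.68321228027344, 110.6162109375), 18.956071853637695) [498.1006 261.7766] zmed 224.80692571313756
6579 ((499.8761291503906, 263.16839599609375), (178.9969482421875, 109.59466552734375), 19.008769989013672) [500.0735  265.25912] zmed 223.28215489297725
door
439 ((599.923583984375, -269.88983154296875), (169.0813446044922, 13.344120979309082), 69.31514739990234) [ 597.1177  -277.71027] zmed 219.88706281427892
229 ((600.5692138671875, -268.45611572265625), (166.11390686035156, 11.565988540649414), 69.28350067138672) [ 601.6938  -265.48206] zmed 218.58636953133544
brass top
10 [135.2 168.1] [134 167   4   3]
9 [149.66666667 180.11111111] [148 179   4   3]
brass side
18 [225.05555556 333.88888889] [223 332   5   5]
```

```bash
python3 - <<'E'
from h import *
t=L("top0");s=L("side0")
C=np.array([499.7,262.5]);th=np.deg2rad(18.98);M=np.array([[np.cos(th),-np.sin(th)],[np.sin(th),np.cos(th)]])
b=lambda p:np.round((p[:2]-C)@M,1)
x=tri(t,[135.2,168.1],s,[225.05,333.9]);print("up tri",x,b(x))
for z in(179,186,193):
  print(z,b(ray(t,[135.2,168.1],z)[0]),b(ray(s,[225.05,333.9],z)[0]))
for z in(69,76,83): print(z,b(ray(t,[149.67,180.1],z)[0]))
# bumpers check
for u,v,z in((152,250,198),(168,256,58)):print(b(ray(t,[u,v],z)[0]))
# predictions for shift 14
for k in(2,8,14,20,26):
  w=C+M@[85+k,-71]
  print(k,proj(t,[*w,193]),proj(t,[*w,165]),proj(s,[*w,193]),proj(s,[*w,165]),proj(t,[*w,83]),proj(t,[*w,55]))
f=8
for d,n,(x0,x1,y0,y1) in((t,"pt",(120,170,155,200)),(s,"ps",(205,265,310,370)),(t,"kt",(310,345,155,195)),(s,"ks",(235,270,140,205))):
  cv2.imwrite(f"pics/{n}.png",cv2.resize(d["img"][y0:y1,x0:x1,::-1],None,fx=f,fy=f,interpolation=cv2.INTER_NEAREST))
# knuckle mouth predictions
D=np.array([600.2,-269.2]);a=np.deg2rad(69.3);e=np.array([np.cos(a),np.sin(a)])
k=D+97*e;print("knuckle",k)
for z in(55+25,165+25):print(proj(t,[*k,z]),proj(s,[*k,z]))
E
```

```text
up tri [625.74997896 231.0065123  187.98585849] [109.  -70.8]
179 [112.1 -68.7] [109.4 -73.5]
186 [109.7 -70.3] [109.  -71.4]
193 [107.2 -71.9] [108.7 -69.3]
69 [111.  -68.6]
76 [108.8 -70.1]
83 [106.7 -71.5]
[-72.3 -61.7]
[-76.4 -59.7]
2 [137.21084166 177.07149964] [141.18655523 180.06014229] [236.34357856 330.20984609] [237.43398572 334.40581805] [151.61498592 187.89945269] [154.81401295 190.30424077]
8 [136.48438679 174.44284504] [140.47726911 177.50430761] [233.18672232 330.9766578 ] [234.37468098 335.15386902] [150.95178986 185.53543669] [154.16526195 187.99930208]
14 [135.75933438 171.81926518] [139.76931293 174.95326527] [230.02265333 331.74522152] [231.30859994 335.90357691] [150.28974077 183.17550921] [153.51760397 185.69824678]
20 [135.03568037 169.20074537] [139.06268297 172.4070018 ] [226.85134686 332.51554325] [228.23572006 336.65494723] [149.6288357  180.81965964] [152.87103626 183.40106507]
26 [134.31342071 166.58727099] [138.35737551 169.86550377] [223.67277803 333.28762904] [225.15601871 337.40798552] [148.96907167 178.46787743] [152.22555606 181.10774717]
knuckle [ 634.48705985 -178.46192901]
[321.33152133 179.90147827] [250.19893633 190.45361528]
[326.63339742 168.27999207] [248.10525135 163.94937144]
```

View pics/pt.png

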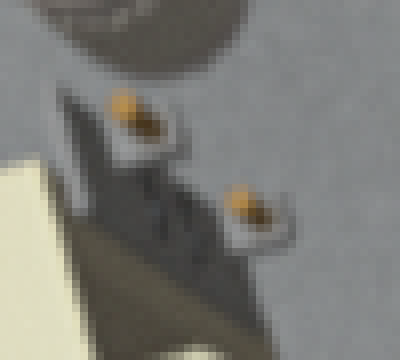

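View pics/ps.png

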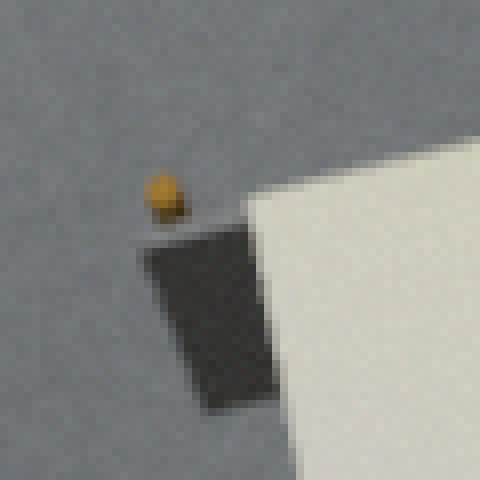

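View pics/kt.png

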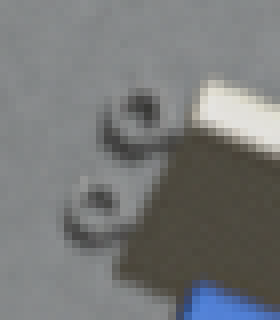

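View pics/ks.png

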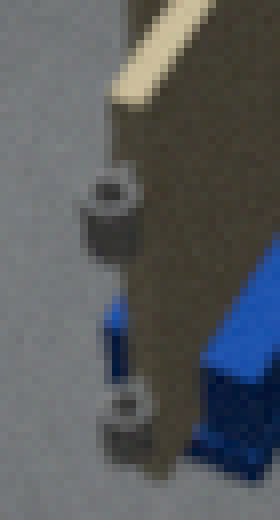

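```bash
cat >> h.py <<'E'
def plan(p,yaw=None,verbose=True):
    """remaining shift in the tool's own axes to world p, and turn so tool x has world yaw (mod pi)"""
    s=bot.observe();r=R.from_rotvec(s["orientation"]);m=r.as_matrix();e=np.array(s["eef_pos"])
    y=np.arctan2(m[1,0],m[0,0]); 
    d=m.T@(np.array(p)-e)
    out=dict(t=round(s["time"],3),eef=e.round(1),yaw=round(y,4),zax=m[:,2].round(4),d=d.round(1),q6=round(s["joint_positions"][5],3),F=np.round(s["force"],1),M=np.round(s["moment"],2),w=round(s["grip_width"],1))
    if yaw is not None:
        dy=(yaw-y+np.pi/2)%np.pi-np.pi/2   # world turn; tool z is down so tool turn = -dy
        out["turn"]=round(-dy,4)
        y2=yaw if False else y+dy
        c,s_=np.cos(y2),np.sin(y2); w=np.array(p)-e
        out["d_after"]=np.round([c*w[0]+s_*w[1], s_*w[0]-c*w[1], -w[2]],1)
    if verbose: print(out)
    return out
E
python3 - <<'E'
from h import *
a=np.deg2rad(69.3)
e=np.array([np.cos(a),np.sin(a)]);D=np.array([600.2,-269.2])
g=D+25*e;print("grip",g, "jaw yaw",a-np.pi/2)
plan([*g,300],a-np.pi/2)
E
```

```text
grip [ 609.03687109 -245.81389923] jaw yaw -0.36128315516282616
{'t': 0.1, 'eef': array([ 146.8, -632.7,  241.3]), 'yaw': np.float64(-1.343), 'zax': array([-1.0e-04,  1.8e-03, -1.0e+00]), 'd': array([-272.6, -537.7,  -58.1]), 'q6': np.float64(-0.174), 'F': array([-0.4, -0.3, -0.3]), 'M': array([-0.01, -0.06, -0.01]), 'w': 85.4, 'turn': np.float64(-0.9818), 'd_after': array([ 295.7, -525.3,  -58.7])}
```

>>> step_arm:
  series:
    - [0,0,-25,-0.12]
    - [0,0,-25,-0.12]
    - [0,0,-10,-0.12]
    - [0,0,0,-0.12]
    - [0,0,0,-0.12]
    - [0,0,0,-0.12]
    - [0,0,0,-0.12]
    - [0,0,0,-0.12]
    - [0,0,0,0]
  fingers: 60
  force: 60

```text
time: 0.85
eef_pos: [146.6, -630.1, 297.9]
orientation: [-3.083, 0.534, 0.005]
force: [0.0, -0.5, 0.0]
grip_width: 59.9
```

```bash
python3 -c "
from h import *
plan([609,-245.8,290],-0.3613)"
```

```text
{'t': 0.85, 'eef': array([ 146.6, -630.1,  297.9]), 'yaw': np.float64(-0.3428), 'zax': array([-7.000e-04,  1.300e-02, -9.999e-01]), 'd': array([ 306.3, -517.3,   12.5]), 'q6': np.float64(-1.174), 'F': array([ 0. , -0.5,  0. ]), 'M': array([ 0.05, -0.03, -0.  ]), 'w': 59.9, 'turn': np.float64(0.0185), 'd_after': array([ 296.7, -523. ,    7.9])}
```

>>> step_arm:
  series:
    - [20,-34,0,0.01]
    - [20,-34,0,0.01]
    - [20,-34,0,0]
    - [20,-34,0,0]
    - [20,-34,0,0]
    - [20,-34,0,0]
    - [20,-34,0,0]
    - [20,-34,0,0]
    - [20,-34,0,0]
    - [20,-34,0,0]
    - [20,-34,0,0]
    - [20,-34,0,0]
    - [20,-34,0,0]
    - [20,-34,0,0]
    - [0,0,0,0]

```text
time: 2.1
eef_pos: [601.0, -277.6, 295.0]
orientation: [-3.052, 0.657, 0.014]
force: [-1.2, -0.3, 0.4]
grip_width: 60.0
```

```bash
python3 -c "
from h import *
plan([609,-245.8,260],-0.3613)"
```

```text
{'t': 2.1, 'eef': array([ 601. , -277.6,  295. ]), 'yaw': np.float64(-0.4239), 'zax': array([-0.0048,  0.0213, -0.9998]), 'd': array([ -5.4, -31.6,  35.6]), 'q6': np.float64(-0.187), 'F': array([-1.2, -0.3,  0.4]), 'M': array([-0.04, -0.  ,  0.  ]), 'w': 60.0, 'turn': np.float64(-0.0626), 'd_after': array([ -3.8, -32.5,  35. ])}
```

>>> step_arm:
  series:
    - [-1,-8,8,-0.03]
    - [-1,-8,8,-0.03]
    - [0,-8,8,0]
    - [0,-4,5,0]
    - [0,0,0,0]
    - [0,0,0,0]

```text
time: 2.6
eef_pos: [608.5, -246.8, 260.1]
orientation: [-3.068, 0.566, 0.022]
force: [0.6, 0.5, 0.2]
grip_width: 60.1
```

```bash
python3 -c "
from h import *
plan([609,-245.8,260],-0.3613)
d=cam('top');save(d,'top1.png');d=cam('side');save(d,'side1.png')"
```

```text
{'t': 2.6, 'eef': array([ 608.5, -246.8,  260.1]), 'yaw': np.float64(-0.3646), 'zax': array([-0.0101,  0.0239, -0.9997]), 'd': array([ 0.1, -1.1,  0.1]), 'q6': np.float64(-0.201), 'F': array([0.6, 0.5, 0.2]), 'M': array([-0.02, -0.04, -0.04]), 'w': 60.1, 'turn': np.float64(-0.0033), 'd_after': array([ 0.1, -1.1,  0.1])}
```

View pics/side1.png

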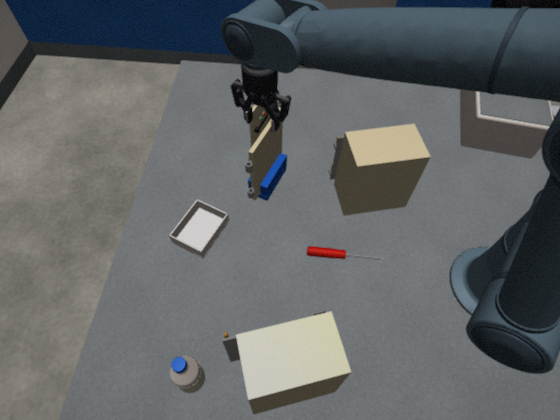

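View pics/top1.png

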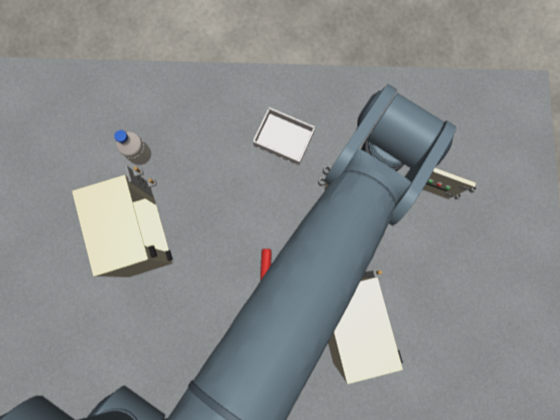

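>>> step_arm:
  series:
    - [0,0,0,0]
    - [0,0,0,0]
    - [0,0,0,0]
    - [0,0,0,0]
    - [0,0,0,0]
    - [0,0,0,0]

```text
time: 3.2
eef_pos: [608.6, -249.8, 263.1]
orientation: [-3.069, 0.572, 0.015]
force: [0.0, -0.0, 1.0]
grip_width: 60.2
```

```bash
python3 -c "
from h import *
plan([609,-245.8,260],-0.3613)"
```

```text
{'t': 3.2, 'eef': array([ 608.6, -249.8,  263.1]), 'yaw': np.float64(-0.3684), 'zax': array([-0.006 ,  0.0211, -0.9998]), 'd': array([-1. , -3.8,  3.2]), 'q6': np.float64(-0.201), 'F': array([ 0., -0.,  1.]), 'M': array([-0.02,  0.01, -0.03]), 'w': 60.2, 'turn': np.float64(-0.0071), 'd_after': array([-1.1, -3.9,  3.1])}
```

>>> step_arm:
  series:
    - [0,0,0,0.1]
    - [0,0,0,0.1]
    - [0,0,0,0.1]
    - [0,0,0,0]

```text
time: 3.53
eef_pos: [608.8, -250.0, 263.6]
orientation: [-2.944, 1.045, 0.019]
force: [0.0, 0.7, -0.1]
grip_width: 60.2
```

```bash
python3 -c "
from h import *
plan([609,-245.8,260],-0.3613)"
```

```text
{'t': 3.533, 'eef': array([ 608.8, -250. ,  263.6]), 'yaw': np.float64(-0.6818), 'zax': array([-0.0053,  0.0206, -0.9998]), 'd': array([-2.4, -3.3,  3.7]), 'q6': np.float64(0.112), 'F': array([ 0. ,  0.7, -0.1]), 'M': array([-0.06, -0.  ,  0.04]), 'w': 60.2, 'turn': np.float64(-0.3205), 'd_after': array([-1.3, -4. ,  3.6])}
```

>>> step_arm:
  series:
    - [0,0,0,-0.1]
    - [0,0,0,-0.1]
    - [0,0,0,-0.1]
    - [0,0,0,0]

```text
time: 3.87
eef_pos: [608.9, -250.0, 263.7]
orientation: [-3.072, 0.556, 0.013]
force: [0.5, 0.1, -0.3]
grip_width: 60.0
```

```bash
python3 -c "
from h import *
plan([609,-245.8,260],-0.3613)"
```

```text
{'t': 3.867, 'eef': array([ 608.9, -250. ,  263.7]), 'yaw': np.float64(-0.358), 'zax': array([-0.005 ,  0.0205, -0.9998]), 'd': array([-1.4, -3.9,  3.8]), 'q6': np.float64(-0.212), 'F': array([ 0.5,  0.1, -0.3]), 'M': array([-0.04,  0.01, -0.03]), 'w': 60.0, 'turn': np.float64(0.0033), 'd_after': array([-1.4, -3.9,  3.7])}
```

>>> step_arm:
  series:
    - [0,40,0,0]
    - [0,40,0,0]
    - [0,0,0,0]

```text
time: 4.12
eef_pos: [581.3, -325.0, 262.6]
orientation: [-3.074, 0.55, 0.012]
force: [-0.5, -0.7, 0.4]
grip_width: 60.0
```

```bash
python3 -c "
from h import *
plan([609,-245.8,260],-0.3613)"
```

```text
{'t': 4.117, 'eef': array([ 581.3, -325. ,  262.6]), 'yaw': np.float64(-0.3538), 'zax': array([-0.0043,  0.0199, -0.9998]), 'd': array([ -1.5, -83.8,   4.1]), 'q6': np.float64(-0.333), 'F': array([-0.5, -0.7,  0.4]), 'M': array([ 0.01,  0.02, -0.03]), 'w': 60.0, 'turn': np.float64(0.0075), 'd_after': array([ -2.1, -83.8,   2.6])}
```

>>> step_arm:
  series:
    - [0,-10,0,0]
    - [0,-10,0,0]
    - [0,-10,0,0]
    - [0,-10,0,0]
    - [0,-10,0,0]
    - [0,-10,0,0]
    - [0,-10,0,0]
    - [0,-5,0,0]
    - [0,0,0,0]

```text
time: 4.87
eef_pos: [611.6, -242.1, 264.3]
orientation: [-3.073, 0.545, 0.012]
force: [-0.2, 1.4, -0.1]
grip_width: 60.1
```

```bash
python3 -c "
from h import *
plan([609,-245.8,260],-0.3613)"
```

```text
{'t': 4.867, 'eef': array([ 611.6, -242.1,  264.3]), 'yaw': np.float64(-0.3512), 'zax': array([-0.0036,  0.0217, -0.9998]), 'd': array([-1.1,  4.5,  4.3]), 'q6': np.float64(-0.207), 'F': array([-0.2,  1.4, -0.1]), 'M': array([-0.02, -0.02, -0.  ]), 'w': 60.1, 'turn': np.float64(0.0101), 'd_after': array([-1.1,  4.4,  4.3])}
```

>>> step_arm:
  series:
    - [0,0,-40,0]
    - [0,0,-40,0]
    - [0,0,0,0]
    - [0,0,0,0]

```text
time: 5.2
eef_pos: [611.3, -242.0, 344.2]
orientation: [-3.072, 0.543, 0.021]
force: [-0.4, -0.3, -1.2]
grip_width: 60.5
```

```bash
python3 -c "
from h import *
plan([609,-245.8,260],-0.3613)"
```

```text
{'t': 5.2, 'eef': array([ 611.3, -242. ,  344.2]), 'yaw': np.float64(-0.3496), 'zax': array([-0.0095,  0.0244, -0.9997]), 'd': array([ 0.6,  6. , 84.1]), 'q6': np.float64(-0.206), 'F': array([-0.4, -0.3, -1.2]), 'M': array([-0.02,  0.04, -0.07]), 'w': 60.5, 'turn': np.float64(0.0117), 'd_after': array([-0.8,  4.4, 84.2])}
```

>>> step_arm:
  series:
    - [0,0,10,0]
    - [0,0,10,0]
    - [0,0,10,0]
    - [0,0,10,0]
    - [0,0,10,0]
    - [0,0,10,0]
    - [0,0,10,0]
    - [0,0,5,0]
    - [0,0,0,0]

```text
time: 5.95
eef_pos: [607.0, -238.9, 252.4]
orientation: [-3.067, 0.544, 0.04]
force: [-0.2, 0.1, -1.1]
grip_width: 60.0
```

```bash
python3 -c "
from h import *
plan([609,-245.8,260],-0.3613)"
```

```text
{'t': 5.95, 'eef': array([ 607. , -238.9,  252.4]), 'yaw': np.float64(-0.3509), 'zax': array([-0.0207,  0.0308, -0.9993]), 'd': array([ 4. ,  5.7, -7.8]), 'q6': np.float64(-0.206), 'F': array([-0.2,  0.1, -1.1]), 'M': array([-0.03, -0.07,  0.01]), 'w': 60.0, 'turn': np.float64(0.0104), 'd_after': array([ 4.3,  5.8, -7.6])}
```

>>> step_arm:
  series:
    - [0,0,-10,0]
    - [0,0,-10,0]
    - [0,0,-10,0]
    - [0,0,-10,0]
    - [0,0,-10,0]
    - [0,0,-10,0]
    - [0,0,-10,0]
    - [0,0,-10,0]
    - [0,0,0,0]
    - [0,0,0,0]

```text
time: 6.78
eef_pos: [610.7, -242.7, 348.6]
orientation: [-3.071, 0.545, 0.022]
force: [0.2, 0.5, -0.9]
grip_width: 60.1
```

```bash
python3 -c "
from h import *
plan([609,-245.8,260],-0.3613)"
```

```text
{'t': 6.783, 'eef': array([ 610.7, -242.7,  348.6]), 'yaw': np.float64(-0.351), 'zax': array([-0.0102,  0.0243, -0.9997]), 'd': array([ 1.1,  5.2, 88.5]), 'q6': np.float64(-0.206), 'F': array([ 0.2,  0.5, -0.9]), 'M': array([-0.01, -0.01, -0.01]), 'w': 60.1, 'turn': np.float64(0.0103), 'd_after': array([-0.5,  3.5, 88.6])}
```

>>> step_arm:
  series:
    - [0,0,40,0]
    - [0,0,40,0]
    - [0,0,0,0]
    - [0,0,0,0]

```text
time: 7.12
eef_pos: [611.0, -241.4, 269.6]
orientation: [-3.074, 0.545, 0.014]
force: [0.5, -0.3, 0.6]
grip_width: 60.1
```

```bash
python3 -c "
from h import *
plan([609,-245.8,260],-0.3613)"
```

```text
{'t': 7.117, 'eef': array([ 611. , -241.4,  269.6]), 'yaw': np.float64(-0.351), 'zax': array([-0.0054,  0.0213, -0.9998]), 'd': array([-0.2,  5. ,  9.5]), 'q6': np.float64(-0.206), 'F': array([ 0.5, -0.3,  0.6]), 'M': array([-0.04, -0.01, -0.03]), 'w': 60.1, 'turn': np.float64(0.0103), 'd_after': array([-0.3,  4.8,  9.6])}
```

>>> step_arm:
  series:
    - [0,1,-10,0.005]
    - [0,1,-10,0.005]
    - [0,1,-10,0]
    - [0,1,-10,0]
    - [0,1,-10,0]
    - [0,0,0,0]
    - [0,0,0,0]
    - [0,0,40,0]
    - [0,0,40,0]
    - [0,0,0,0]
    - [0,0,0,0]

```text
time: 8.03
eef_pos: [614.6, -250.0, 260.8]
orientation: [-3.08, 0.564, -0.022]
force: [0.3, -1.0, 0.9]
grip_width: 60.2
```

```bash
python3 -c "
from h import *
plan([609,-245.8,200],-0.3613)"
```

```text
{'t': 8.033, 'eef': array([ 614.6, -250. ,  260.8]), 'yaw': np.float64(-0.3624), 'zax': array([ 0.016 ,  0.0077, -0.9998]), 'd': array([-7.5, -1.1, 60.8]), 'q6': np.float64(-0.203), 'F': array([ 0.3, -1. ,  0.9]), 'M': array([ 0.03, -0.04,  0.  ]), 'w': 60.2, 'turn': np.float64(-0.0011), 'd_after': array([-6.7, -1.9, 60.8])}
```

>>> step_arm:
  series:
    - [-2,-0.5,10,0]
    - [-2,-0.5,10,0]
    - [-2,-0.5,10,0]
    - [-1,-0.5,10,0]
    - [0,0,10,0]
    - [0,0,6,0]
    - [0,0,0,0]

```text
time: 8.62
eef_pos: [611.2, -245.9, 205.9]
orientation: [-3.083, 0.564, -0.034]
force: [-0.4, 0.5, -0.2]
grip_width: 60.3
```

```bash
python3 -c "
from h import *
plan([609,-245.8,200],-0.3613)"
```

```text
{'t': 8.617, 'eef': array([ 611.2, -245.9,  205.9]), 'yaw': np.float64(-0.3622), 'zax': array([ 0.0225,  0.0037, -0.9997]), 'd': array([-2.2,  0.8,  5.9]), 'q6': np.float64(-0.202), 'F': array([-0.4,  0.5, -0.2]), 'M': array([ 0.04, -0.01,  0.04]), 'w': 60.3, 'turn': np.float64(-0.0009), 'd_after': array([-2.1,  0.7,  5.9])}
```

>>> step_arm:
  series:
    - [-1,0,3,0]
    - [-1,0,3,0]
    - [0,0,0,0]
    - [0,0,0,0]

```text
time: 8.95
eef_pos: [609.7, -245.3, 199.5]
orientation: [-3.083, 0.564, -0.034]
force: [-0.0, 0.5, 1.1]
grip_width: 60.5
```

```bash
python3 -c "
from h import *
plan([609,-245.8,200],-0.3613)"
```

```text
{'t': 8.95, 'eef': array([ 609.7, -245.3,  199.5]), 'yaw': np.float64(-0.3622), 'zax': array([ 0.023 ,  0.0033, -0.9997]), 'd': array([-0.5,  0.7, -0.5]), 'q6': np.float64(-0.203), 'F': array([-0. ,  0.5,  1.1]), 'M': array([-0.08,  0.01,  0.03]), 'w': 60.5, 'turn': np.float64(-0.0009), 'd_after': array([-0.5,  0.7, -0.5])}
```

>>> step_arm:
  series:
    - [0,0,0,0]
    - [0,0,0,0]
    - [0,0,0,0]
    - [0,0,0,0]
    - [0,0,0,0]
    - [0,0,0,0]
  fingers: 0
  force: 80

```text
time: 9.45
eef_pos: [609.7, -245.4, 201.1]
orientation: [-3.083, 0.564, -0.034]
force: [-0.7, -0.4, 0.5]
grip_width: 11.0
```

```bash
python3 -c "
from h import *
plan([609,-245.8,200],-0.3613)"
```

```text
{'t': 9.45, 'eef': array([ 609.7, -245.4,  201.1]), 'yaw': np.float64(-0.362), 'zax': array([ 0.0229,  0.003 , -0.9997]), 'd': array([-0.5,  0.6,  1.1]), 'q6': np.float64(-0.203), 'F': array([-0.7, -0.4,  0.5]), 'M': array([0.08, 0.28, 0.01]), 'w': 11.0, 'turn': np.float64(-0.0007), 'd_after': array([-0.5,  0.6,  1.1])}
```

>>> step_arm:
  series:
    - [0,0,-5,0]
    - [0,0,-10,0]
    - [0,0,-15,0]
    - [0,0,-15,0]
    - [0,0,-15,0]
    - [0,0,-10,0]
    - [0,0,0,0]
    - [0,0,0,0]

```text
time: 10.12
eef_pos: [607.4, -244.8, 272.1]
orientation: [-3.08, 0.564, -0.032]
force: [-1.4, 0.9, -5.3]
grip_width: 10.8
```

```bash
python3 -c "
from h import *
plan([609,-245.8,200],-0.3613)
d=cam('side');save(d,'side2.png');d=cam('top');save(d,'top2.png')"
```

```text
{'t': 10.117, 'eef': array([ 607.4, -244.8,  272.1]), 'yaw': np.float64(-0.3626), 'zax': array([ 0.022 ,  0.0062, -0.9997]), 'd': array([ 0.5,  1.3, 72.1]), 'q6': np.float64(-0.203), 'F': array([-1.4,  0.9, -5.3]), 'M': array([ 0.09,  0.02, -0.03]), 'w': 10.8, 'turn': np.float64(-0.0013), 'd_after': array([ 1.8,  0.4, 72.1])}
```

View pics/side2.png

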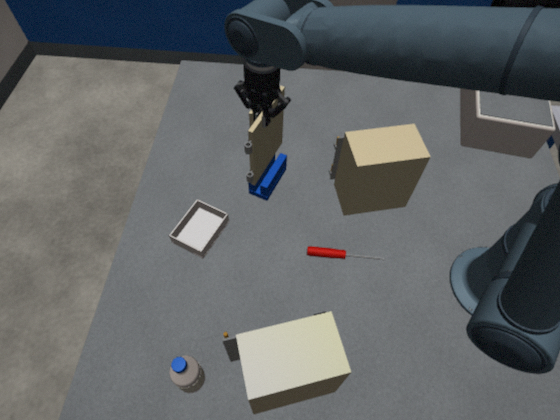

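>>> step_arm:
  series:
    - [0,0,0,-0.05]
    - [0,0,0,-0.1]
    - [0,0,0,-0.1]
    - [0,0,0,-0.1]
    - [0,0,0,-0.1]
    - [0,0,0,-0.1]
    - [0,0,0,-0.1]
    - [0,0,0,-0.04]
    - [0,0,0,0]

```text
time: 10.97
eef_pos: [602.4, -241.9, 258.9]
orientation: [-3.073, -0.562, -0.009]
force: [0.3, -0.2, -3.9]
grip_width: 10.9
```

```bash
python3 -c "
from h import *
plan([662,125.8,260],.3313)"
```

```text
{'t': 10.967, 'eef': array([ 602.4, -241.9,  258.9]), 'yaw': np.float64(0.3619), 'zax': array([ 0.0024,  0.0179, -0.9998]), 'd': array([ 185.9, -322.7,    5.6]), 'q6': np.float64(-0.928), 'F': array([ 0.3, -0.2, -3.9]), 'M': array([0.1 , 0.09, 0.05]), 'w': 10.9, 'turn': np.float64(0.0306), 'd_after': array([ 175.9, -328.3,   -1.1])}
```

>>> step_arm:
  series:
    - [6,-11,-1,0.01]
    - [12,-22,-1,0.01]
    - [12,-22,-1,0.01]
    - [12,-22,-1,0]
    - [12,-22,-1,0]
    - [12,-22,-1,0]
    - [12,-22,-1,0]
    - [12,-22,-1,0]
    - [12,-22,-1,0]
    - [12,-22,-1,0]
    - [12,-22,-1,0]
    - [12,-22,-1,0]
    - [12,-22,-1,0]
    - [12,-22,-1,0]
    - [6,-11,-1,0]
    - [0,0,0,0]

```text
time: 12.3
eef_pos: [660.0, 119.0, 264.8]
orientation: [-3.078, -0.471, 0.031]
force: [0.2, -0.9, -4.5]
grip_width: 11.0
```

```bash
python3 -c "
from h import *
plan([662,125.8,260],.3313)"
```

```text
{'t': 12.3, 'eef': array([660. , 119. , 264.8]), 'yaw': np.float64(0.3039), 'zax': array([-0.0236,  0.0242, -0.9994]), 'd': array([ 4. , -5.7,  4.9]), 'q6': np.float64(-0.307), 'F': array([ 0.2, -0.9, -4.5]), 'M': array([0.11, 0.05, 0.  ]), 'w': 11.0, 'turn': np.float64(-0.0274), 'd_after': array([ 4.1, -5.8,  4.8])}
```

```bash
python3 -c "
from h import *
s=bot.observe();print(np.round(s['joint_positions'],4),np.round(s['joint_torque'],2))"
```

```text
[ 8.0000e-04  2.8620e-01  1.4671e+00  2.4600e-02  1.4119e+00 -3.0710e-01] [  0.81 -47.49 -35.43   0.14   0.05   0.12]
```

>>> step_arm:
  series:
    - [0,0,-10,0]
    - [0,0,-10,0]
    - [0,0,-10,0]
    - [0,0,-10,0]
    - [0,0,-10,0]
    - [0,0,-10,0]
    - [0,0,-10,0]
    - [0,0,-10,0]

```text
time: 12.97
eef_pos: [661.3, 111.2, 350.8]
orientation: [-3.082, -0.46, 0.037]
force: [-0.3, -0.8, -4.8]
grip_width: 11.0
```

```bash
python3 -c "
from h import *
plan([662,125.8,260],.3313);s=bot.observe();print(np.round(s['joint_positions'],4))"
```

```text
{'t': 12.967, 'eef': array([661.3, 111.2, 350.8]), 'yaw': np.float64(0.2965), 'zax': array([-0.0275,  0.0215, -0.9994]), 'd': array([  6.7, -11.1,  91. ]), 'q6': np.float64(-0.307), 'F': array([-0.3, -0.8, -4.8]), 'M': array([ 0.07,  0.01, -0.03]), 'w': 11.0, 'turn': np.float64(-0.0348), 'd_after': array([  5.4, -13.6,  90.8])}
[-0.0099  0.2429  1.3649  0.0213  1.5615 -0.3066]
```

>>> step_arm:
  series:
    - [0,0,40,0]
    - [0,0,40,0]

```text
time: 13.13
eef_pos: [666.9, 112.3, 287.7]
orientation: [-3.087, -0.46, -0.009]
force: [-0.1, 0.4, -6.0]
grip_width: 10.5
```

```bash
python3 -c "
from h import *
plan([662,125.8,260],.3313);s=bot.observe();print(np.round(s['joint_positions'],4))"
```

```text
{'t': 13.133, 'eef': array([666.9, 112.3, 287.7]), 'yaw': np.float64(0.2956), 'zax': array([ 0.0029,  0.0211, -0.9998]), 'd': array([ -0.9, -13.8,  28. ]), 'q6': np.float64(-0.307), 'F': array([-0.1,  0.4, -6. ]), 'M': array([0.16, 0.08, 0.  ]), 'w': 10.5, 'turn': np.float64(-0.0357), 'd_after': array([ -0.2, -14.4,  27.7])}
[-0.0082  0.2697  1.4452  0.0213  1.424  -0.307 ]
```

```bash
cat >> h.py <<'E'
Eg=np.array([609.7,-245.4,201.1]);zg=np.array([.0229,.003,-.9997])
def mk(z,yaw):
    z=z/np.linalg.norm(z);x=np.array([np.cos(yaw),np.sin(yaw),0]);x-=z*(x@z);x/=np.linalg.norm(x);return np.c_[x,np.cross(z,x),z]
Mg=mk(zg,-.362)
KL=Mg.T@(np.array([634.5,-178.5,55])-Eg);KL[0]=0
KU=Mg.T@(np.array([634.5,-178.5,165])-Eg);KU[0]=0
C=np.array([499.7,262.5]);TH=np.deg2rad(18.98);B=np.array([[np.cos(TH),-np.sin(TH)],[np.sin(TH),np.cos(TH)]])
def knuck(tx=None,lift=0):
    s=bot.observe();m=R.from_rotvec(s["orientation"]).as_matrix();e=np.array(s["eef_pos"])
    l=e+m@KL;u=e+m@KU
    bl=(l[:2]-C)@B;bu=(u[:2]-C)@B
    print("t",round(s["time"],2),"eef",e.round(1),"low box",bl.round(1),round(l[2],1),"up box",bu.round(1),round(u[2],1),"yaw",round(np.arctan2(m[1,0],m[0,0]),4),"tilt",m[:2,2].round(4),"F",np.round(s["force"],1),"Fbox",(np.array(s["force"][:2])@B).round(1),"M",np.round(s["moment"],2),"w",round(s["grip_width"],1))
    if tx is not None:
        mean=(bl+bu)/2; d=np.array([*(B@(np.array([85+tx,-71])-mean)),0]); d[2]=lift-(l[2]+u[2]-220)/2
        print("   tool shift needed",(m.T@d).round(1),"turn",round(-(.3313-np.arctan2(m[1,0],m[0,0])),4))
E
python3 -c "
from h import *
print(KL,KU)
knuck(24,44)"
```

```text
[  0.         -69.74765148 146.82967217] [  0.         -70.94864511  36.85901558]
t 13.13 eef [666.9 112.3 287.7] low box [ 113.1 -124. ] 142.3 up box [ 112.1 -124.8] 252.3 yaw 0.2956 tilt [0.0029 0.0211] F [-0.1  0.4 -6. ] Fbox [0.  0.4] M [0.16 0.08 0.  ] w 10.5
   tool shift needed [ -5.9 -52.4  44.2] turn -0.0357
```

>>> step_arm:
  series:
    - [-0.5,-4,5,-0.005]
    - [-0.5,-4,5,-0.005]
    - [-0.5,-4,5,-0.005]
    - [-0.5,-4,5,-0.005]
    - [-0.5,-4,5,-0.005]
    - [-0.5,-4,5,-0.005]
    - [0,0,5,-0.005]
    - [0,0,3,0]
    - [0,0,0,0]

```text
time: 13.88
eef_pos: [655.1, 138.2, 249.3]
orientation: [-3.077, -0.521, -0.006]
force: [-0.3, 0.5, -4.8]
grip_width: 11.1
```

```bash
python3 -c "
from h import *
knuck(24,44)"
```

```text
t 13.88 eef [655.1 138.2 249.3] low box [107.3 -95.3] 103.9 up box [106.5 -96.4] 213.9 yaw 0.3355 tilt [0.0002 0.0215] F [-0.3  0.5 -4.8] Fbox [-0.1  0.6] M [0.06 0.06 0.04] w 11.1
   tool shift needed [  2.1 -24.7   5.4] turn 0.0042
```

Now a look before entering over the pins.

```bash
python3 -c "
from h import *
for n,(x0,x1,y0,y1) in (('side',(180,340,270,400)),('top',(100,220,110,240))):
    d=cam(n);np.savez(n+'3.npz',**{k:d[k] for k in('img','depth','R','o','K')})
    cv2.imwrite('pics/'+n+'3.png',cv2.resize(d['img'][y0:y1,x0:x1,::-1],None,fx=4.5,fy=4.5,interpolation=cv2.INTER_CUBIC))
    s=bot.observe();m=R.from_rotvec(s['orientation']).as_matrix();e=s['eef_pos']
    for q in(KL,KU):
        w=e+m@(q-[0,0,25]); print(n,(proj(d,w)).round(1),((proj(d,w)-[x0,y0]+.5)*4.5).round(0))
knuck()"
```

```text
side [226.6 329.7] [212. 271.]
side [221.1 311.3] [187. 188.]
top [154.3 171.9] [247. 281.]
top [140.2 158.9] [183. 222.]
t 13.98 eef [655.4 138.  250. ] low box [107.7 -95.7] 104.6 up box [106.8 -96.7] 214.5 yaw 0.3351 tilt [0.0011 0.0215] F [ 0.2  0.6 -4.8] Fbox [0.3 0.5] M [ 0.06  0.01 -0.01] w 10.6
```

View pics/side3.png

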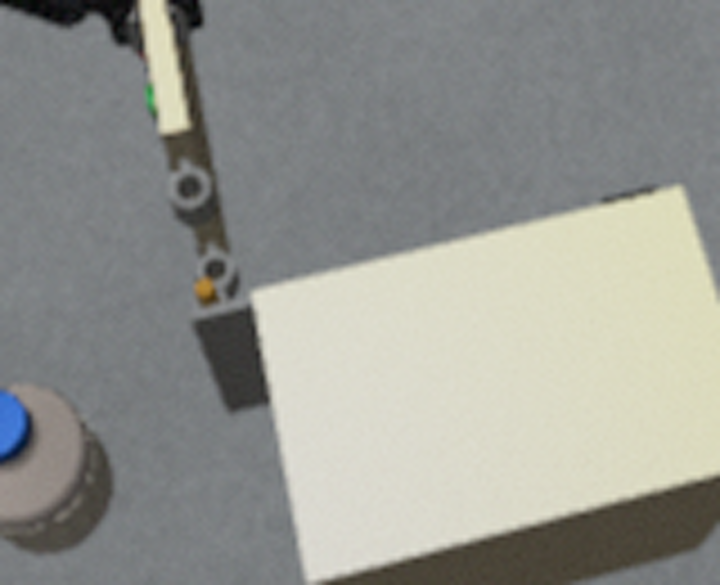

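View pics/top3.png

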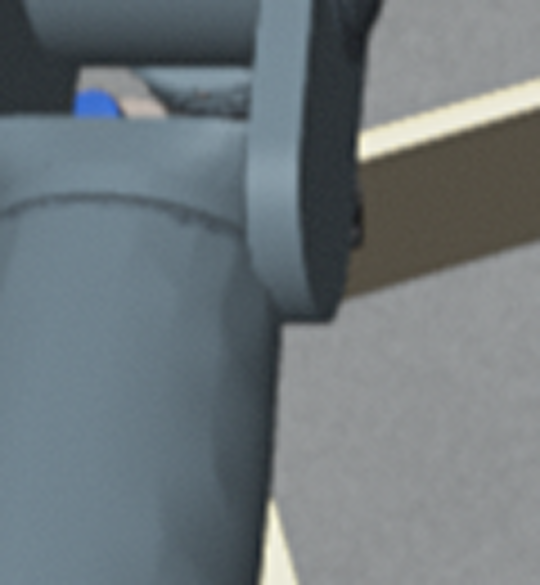

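>>> step_arm:
  series:
    - [0.5,-4,2,0.002]
    - [0.5,-4,2,0.002]
    - [0.5,-4,2,0]
    - [0.5,-4,2,0]
    - [0.5,-4,1,0]
    - [0,-3,0,0]

```text
time: 14.48
eef_pos: [650.7, 162.0, 241.6]
orientation: [-3.079, -0.511, -0.01]
force: [0.2, -0.5, -4.2]
grip_width: 10.7
```

```bash
python3 -c "
from h import *
knuck(25,38)"
```

```text
t 14.48 eef [650.7 162.  241.6] low box [111.7 -71.5] 96.1 up box [110.6 -72.5] 206.1 yaw 0.3291 tilt [0.0029 0.0216] F [ 0.2 -0.5 -4.2] Fbox [ 0.  -0.6] M [ 0.07  0.1  -0.02] w 10.7
   tool shift needed [-1.2 -0.9  3.1] turn -0.0022
```

>>> step_arm:
  series:
    - [-0.6,-0.8,1,-0.001]
    - [-0.6,-0.7,1,-0.001]
    - [0,0,0,0]

```text
time: 14.73
eef_pos: [648.5, 164.4, 239.3]
orientation: [-3.078, -0.517, -0.01]
force: [0.4, 0.1, -4.0]
grip_width: 10.9
```

```bash
python3 -c "
from h import *
n,(x0,x1,y0,y1)=('side',(190,290,290,380))
d=cam(n)
cv2.imwrite('pics/side4.png',cv2.resize(d['img'][y0:y1,x0:x1,::-1],None,fx=7,fy=7,interpolation=cv2.INTER_CUBIC))
s=bot.observe();m=R.from_rotvec(s['orientation']).as_matrix();e=s['eef_pos']
for q in(KL,KU):
        w=e+m@(q-[0,0,25]); print(n,(proj(d,w)).round(1),((proj(d,w)-[x0,y0]+.5)*7).round(0))
knuck(25,34)"
```

```text
side [228.1 344.4] [270. 385.]
side [222.9 327.8] [234. 268.]
t 14.78 eef [648.6 164.3 239.4] low box [110.2 -68.6] 94.0 up box [109.2 -69.6] 203.9 yaw 0.3326 tilt [0.0027 0.0217] F [ 1.3 -0.9 -4.3] Fbox [ 1.  -1.3] M [ 0.07  0.09 -0.01] w 10.6
   tool shift needed [0.3 2.  4.9] turn 0.0013
```

View pics/side4.png

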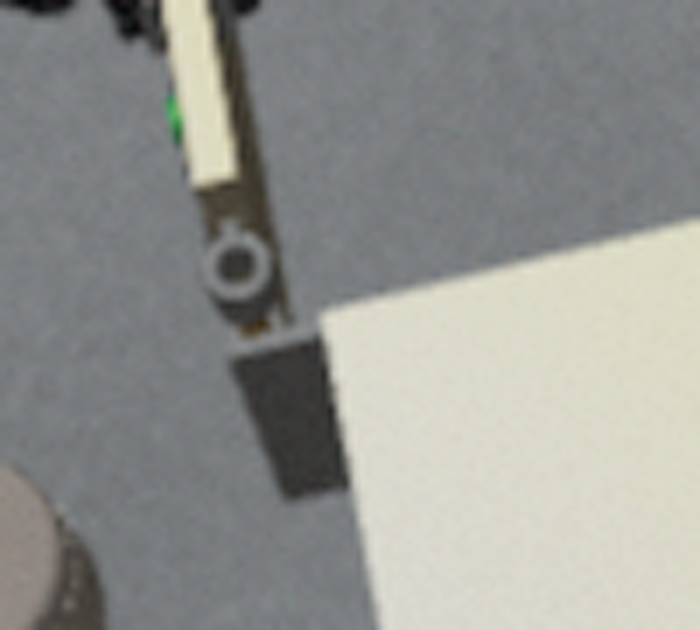

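>>> step_arm:
  series:
    - [0,0.7,1.5,0]
    - [0,0.7,1.5,0]
    - [0,0,1.5,0]
    - [0,0,1.5,0]
    - [0,0,1,0]

```text
time: 15.2
eef_pos: [649.6, 162.3, 232.3]
orientation: [-3.078, -0.515, -0.012]
force: [-0.4, 0.3, -3.7]
grip_width: 10.7
```

```bash
python3 -c "
from h import *
knuck(24.8,28)"
```

```text
t 15.2 eef [649.6 162.3 232.3] low box [110.7 -71. ] 86.8 up box [109.6 -71.9] 196.8 yaw 0.3316 tilt [0.004  0.0214] F [-0.4  0.3 -3.7] Fbox [-0.3  0.4] M [0.09 0.07 0.05] w 10.7
   tool shift needed [-0.4 -0.4  3.8] turn 0.0003
```

>>> step_arm:
  series:
    - [-0.2,-0.4,1,0]
    - [-0.2,-0.4,1,0]
    - [0,0,1,0]
    - [0,0,1,0]

```text
time: 15.53
eef_pos: [649.0, 162.9, 227.6]
orientation: [-3.078, -0.515, -0.011]
force: [-0.1, 0.6, -4.6]
grip_width: 10.5
```

```bash
python3 -c "
from h import *
knuck(24.8,28)"
```

```text
t 15.53 eef [649.  162.9 227.6] low box [110.2 -70.2] 82.2 up box [109.1 -71.1] 192.1 yaw 0.3313 tilt [0.0036 0.0214] F [-0.1  0.6 -4.6] Fbox [0.1 0.6] M [0.1  0.04 0.  ] w 10.5
   tool shift needed [ 0.1  0.3 -0.9] turn -0.0
```

>>> step_arm:
  series:
    - [0,0,1,0]
    - [0,0,1,0]
    - [0,0,1,0]

```text
time: 15.78
eef_pos: [649.0, 163.1, 224.4]
orientation: [-3.078, -0.515, -0.012]
force: [0.4, -0.7, -4.1]
grip_width: 10.9
```

```bash
python3 -c "
from h import *
knuck(24.8,28)"
```

```text
t 15.78 eef [649.  163.1 224.4] low box [110.4 -70. ] 79.0 up box [109.2 -70.9] 188.9 yaw 0.3314 tilt [0.0039 0.0216] F [ 0.4 -0.7 -4.1] Fbox [ 0.1 -0.8] M [ 0.14  0.05 -0.04] w 10.9
   tool shift needed [ 0.   0.5 -4.1] turn 0.0001
```

>>> step_arm:
  series:
    - [0,0,1,0]
    - [0,0,1,0]
    - [0,0,1,0]

```text
time: 16.03
eef_pos: [649.1, 163.3, 221.3]
orientation: [-3.078, -0.515, -0.012]
force: [0.1, 0.4, -4.7]
grip_width: 10.8
```

```bash
python3 -c "
from h import *
knuck(24.8,28)"
```

```text
t 16.03 eef [649.1 163.3 221.3] low box [110.6 -69.9] 75.8 up box [109.4 -70.8] 185.8 yaw 0.3314 tilt [0.0042 0.0218] F [ 0.1  0.4 -4.7] Fbox [0.2 0.3] M [0.08 0.03 0.01] w 10.8
   tool shift needed [-0.1  0.5 -7.2] turn 0.0001
```

>>> step_arm:
  series:
    - [0,0,1.5,0]
    - [0,0,1.5,0]
    - [0,0,1.5,0]

```text
time: 16.28
eef_pos: [649.2, 163.3, 216.4]
orientation: [-3.078, -0.515, -0.012]
force: [1.2, -0.7, -3.2]
grip_width: 10.8
```

```bash
python3 -c "
from h import *
knuck(24.8,28)
n,(x0,x1,y0,y1)=('side',(190,290,290,380))
d=cam(n)
cv2.imwrite('pics/side5.png',cv2.resize(d['img'][y0:y1,x0:x1,::-1],None,fx=7,fy=7,interpolation=cv2.INTER_CUBIC))
"
```

```text
t 16.28 eef [649.2 163.3 216.4] low box [110.7 -69.9] 71.0 up box [109.5 -70.8] 180.9 yaw 0.3315 tilt [0.0044 0.0216] F [ 1.2 -0.7 -3.2] Fbox [ 0.9 -1.1] M [ 0.06  0.1  -0.02] w 10.8
   tool shift needed [ -0.2   0.4 -12.1] turn 0.0002
```

View pics/side5.png

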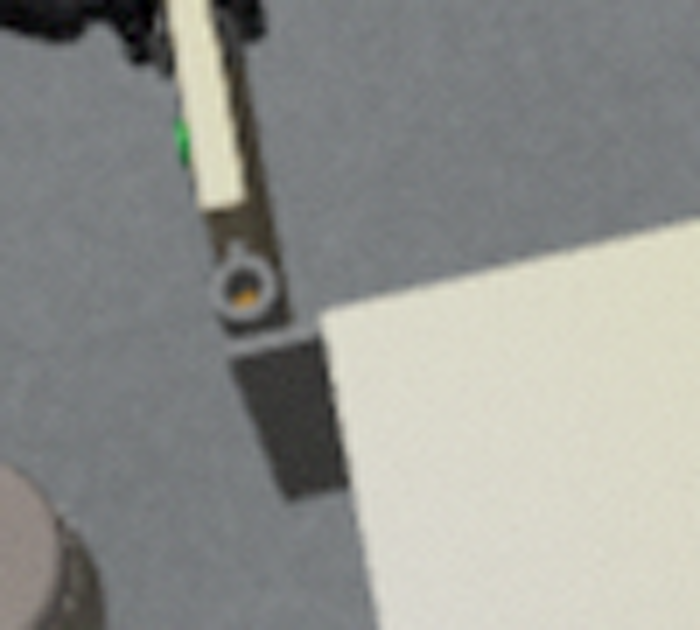

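The side view shows the brass pin tip inside the upper knuckle's bore (crop pixel 245,295), so the pin is captured. I'll keep lowering by feel.

>>> step_arm:
  series:
    - [0,0,1.5,0]
    - [0,0,1.5,0]
    - [0,0,1.5,0]

```text
time: 16.58
eef_pos: [649.1, 163.4, 211.2]
orientation: [-3.078, -0.515, -0.012]
force: [0.2, -0.2, -4.3]
grip_width: 10.7
```

```bash
python3 -c "
from h import *
knuck(24.8,0)"
```

```text
t 16.58 eef [649.1 163.4 211.2] low box [110.6 -69.8] 65.8 up box [109.4 -70.7] 175.7 yaw 0.3314 tilt [0.004  0.0216] F [ 0.2 -0.2 -4.3] Fbox [ 0.1 -0.3] M [0.03 0.01 0.01] w 10.7
   tool shift needed [-0.3  1.  10.7] turn 0.0001
```

>>> step_arm:
  series:
    - [0,0,1.5,0]
    - [0,0,1.5,0]
    - [0,0,1.5,0]

```text
time: 16.83
eef_pos: [649.1, 163.5, 206.1]
orientation: [-3.078, -0.515, -0.011]
force: [-0.2, 1.0, -4.0]
grip_width: 10.5
```

```bash
python3 -c "
from h import *
knuck(24.8,0)"
```

```text
t 16.83 eef [649.1 163.5 206.1] low box [110.6 -69.7] 60.7 up box [109.4 -70.6] 170.6 yaw 0.3314 tilt [0.0039 0.0215] F [-0.2  1.  -4. ] Fbox [0.2 1. ] M [ 0.06  0.02 -0.06] w 10.5
   tool shift needed [-0.3  0.9  5.6] turn 0.0001
```

>>> step_arm:
  series:
    - [0,0,1,0]
    - [0,0,1,0]
    - [0,0,1,0]

```text
time: 17.08
eef_pos: [649.0, 163.5, 202.6]
orientation: [-3.078, -0.515, -0.011]
force: [0.2, 0.2, -4.2]
grip_width: 11.1
```

>>> step_arm:
  series:
    - [0,0,0.7,0]
    - [0,0,0.7,0]

```text
time: 17.25
eef_pos: [649.0, 163.5, 200.9]
orientation: [-3.078, -0.515, -0.011]
force: [0.5, -1.1, -5.0]
grip_width: 10.5
```

```bash
python3 -c "
from h import *
knuck(24.8,0)"
```

```text
t 17.25 eef [649.  163.5 200.9] low box [110.5 -69.6] 55.5 up box [109.4 -70.5] 165.5 yaw 0.3314 tilt [0.0035 0.0215] F [ 0.5 -1.1 -5. ] Fbox [ 0.1 -1.2] M [0.09 0.04 0.01] w 10.5
   tool shift needed [-0.1  0.9  0.4] turn 0.0001
```

>>> step_arm:
  series:
    - [0,0,0.5,0]
    - [0,0,0.5,0]

```text
time: 17.42
eef_pos: [649.2, 163.5, 200.3]
orientation: [-3.078, -0.515, -0.011]
force: [-1.2, -1.7, -0.3]
grip_width: 11.1
```

>>> step_arm:
  series:
    - [0,0,0.5,0]
    - [0,0,0.5,0]

```text
time: 17.58
eef_pos: [649.3, 163.5, 200.3]
orientation: [-3.078, -0.516, -0.012]
force: [-1.3, -0.5, -1.9]
grip_width: 10.5
```

>>> step_arm:
  series:
    - [0,0,0.5,0]
    - [0,0,0.5,0]

```text
time: 17.75
eef_pos: [649.4, 163.5, 200.3]
orientation: [-3.078, -0.516, -0.012]
force: [-2.1, -0.6, -0.4]
grip_width: 10.7
```

>>> step_arm:
  series:
    - [0,0,1.2,0]
    - [0,0,1.2,0]

```text
time: 17.92
eef_pos: [649.8, 163.5, 200.2]
orientation: [-3.079, -0.518, -0.014]
force: [-4.8, -1.8, 5.0]
grip_width: 10.7
```

```bash
python3 -c "
from h import *
knuck(24.8,0)
n,(x0,x1,y0,y1)=('side',(190,290,290,380))
d=cam(n);np.savez('side6.npz',**{k:d[k] for k in('img','depth','R','o','K')})
cv2.imwrite('pics/side6.png',cv2.resize(d['img'][y0:y1,x0:x1,::-1],None,fx=7,fy=7,interpolation=cv2.INTER_CUBIC))
s=bot.observe()
for k in (23,24,25):
  w=C+B@[85+k,-71]; print(((proj(d,[*w,190])-[x0,y0]+.5)*7).round(0))
"
```

```text
t 17.92 eef [649.8 163.5 200.2] low box [111.3 -70. ] 54.6 up box [110.  -70.8] 164.6 yaw 0.3332 tilt [0.0053 0.0209] F [-4.8 -1.8  5. ] Fbox [-5.2 -0.1] M [0.04 1.08 0.37] w 10.7
   tool shift needed [-0.9  0.6 -0.4] turn 0.0019
[251. 307.]
[248. 308.]
[244. 309.]
```

View pics/side6.png

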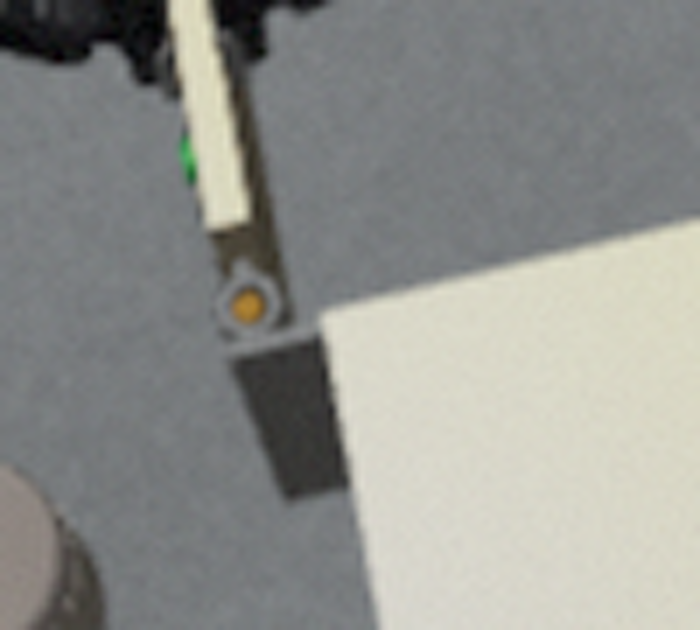

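>>> step_arm:
  series:
    - [-0.3,0,-0.3,0]
    - [0,0,0,0]
    - [0,0,0,0]
    - [0,0,0,0]
    - [0,0,0,0]
  fingers: 45

```text
time: 18.38
eef_pos: [651.9, 163.6, 201.3]
orientation: [-3.08, -0.516, -0.026]
force: [-0.4, 0.9, -0.1]
grip_width: 45.2
```

```bash
python3 -c "
from h import *
knuck(24.8,0)
d=cam('side')
cv2.imwrite('pics/side7.png',cv2.resize(d['img'][240:380,180:340,::-1],None,fx=4.5,fy=4.5,interpolation=cv2.INTER_CUBIC))
"
```

```text
t 18.38 eef [651.9 163.6 201.3] low box [114.6 -70.9] 55.6 up box [112.4 -71.5] 165.5 yaw 0.3318 tilt [0.0135 0.0215] F [-0.4  0.9 -0.1] Fbox [-0.1  1. ] M [-0.06 -0.03  0.03] w 45.2
   tool shift needed [-3.7 -0.2  0.5] turn 0.0005
```

View pics/side7.png

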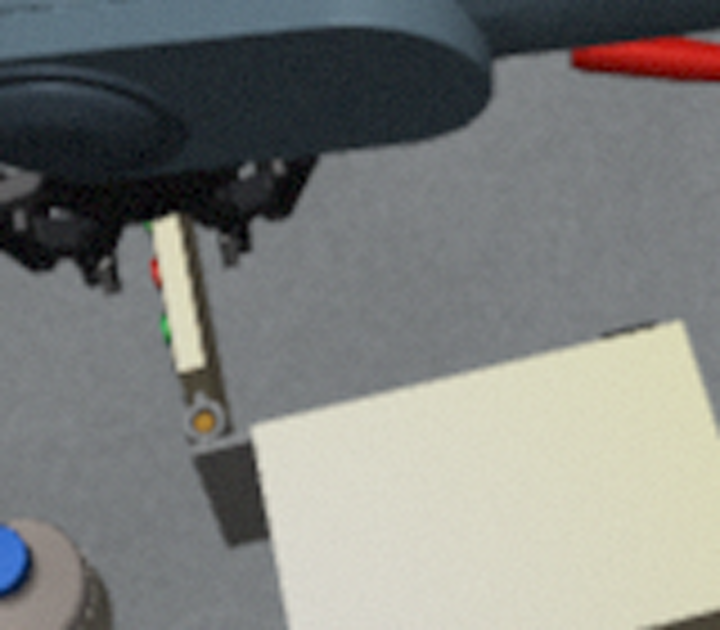

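>>> step_arm:
  series:
    - [-1.5,0,-6,0]
    - [-1,0,-10,0]
    - [0,0,-15,0]
    - [0,0,-15,0]
    - [0,0,-10,0]
    - [0,0,-4,0]

```text
time: 18.93
eef_pos: [647.7, 161.2, 264.8]
orientation: [-3.08, -0.515, -0.023]
force: [-0.3, -1.3, 1.0]
grip_width: 44.9
```

```bash
cat >> h.py <<'E'
def fb(t=None):
    s=bot.observe();m=R.from_rotvec(s["orientation"]).as_matrix();e=np.array(s["eef_pos"])
    b=(e[:2]-C)@B
    print("t",round(s["time"],2),"tcp box",b.round(1),round(e[2],1),"yaw",round(np.arctan2(m[1,0],m[0,0]),4),"tilt",m[:2,2].round(4),"Fbox",(np.array(s["force"][:2])@B).round(1),"Fz",round(s["force"][2],1),"w",round(s["grip_width"],1))
    if t is not None: 
        w=np.array([*(C+B@np.array(t[:2])),t[2]]);print("  shift",(m.T@(w-e)).round(1))
E
python3 -c "
from h import *
fb((146,-211,205))"
```

```text
t 18.93 tcp box [ 107.  -143.9] 264.8 yaw 0.3315 tilt [0.0116 0.0213] Fbox [-0.7 -1.2] Fz 1.0 w 44.9
  shift [37.9 68.1 59.4]
```

>>> step_arm:
  series:
    - [8,14,0,0]
    - [8,14,0,0]
    - [8,14,0,0]
    - [8,14,0,0]
    - [6,12,0,0]
    - [0,0,0,0]
    - [0,0,0,0]
  fingers: 0

```text
time: 19.52
eef_pos: [708.7, 107.9, 269.6]
orientation: [-3.079, -0.518, -0.033]
force: [-0.6, -1.1, 0.1]
grip_width: 0.1
```

```bash
python3 -c "
from h import *
fb((146,-211,205))
d=cam('side')
cv2.imwrite('pics/side8.png',cv2.resize(d['img'][200:380,180:340,::-1],None,fx=3.3,fy=3.3,interpolation=cv2.INTER_CUBIC))"
```

```text
t 19.52 tcp box [ 147.3 -214.1] 269.6 yaw 0.3331 tilt [0.0176 0.022 ] Fbox [-1.  -0.9] Fz 0.1 w 0.1
  shift [-2.9 -2.2 64.6]
```

View pics/side8.png

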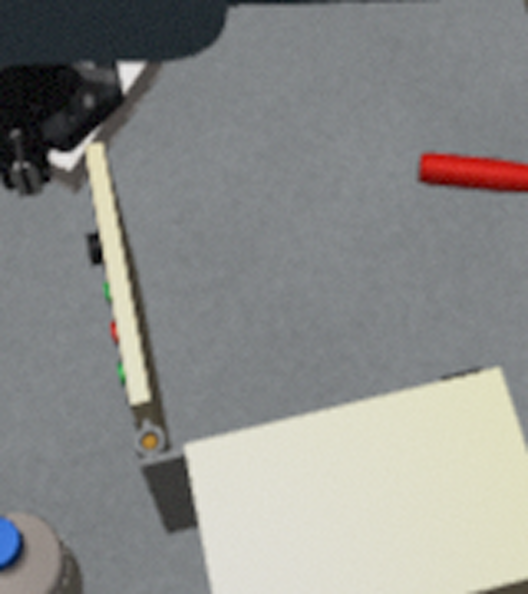

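```bash
python3 -c "
from h import *
d=cam('side');W=pts(d)
for u,v in((208,275),(208,276),(209,273),(212,288),(214,300),(217,313)):
    w=W[v,u];print(d['img'][v,u],((w[:2]-C)@B).round(1),w[2].round(1))
fb()"
```

```text
[38 39 38] [ 126.  -225.6] 126.0
[27 25 29] [ 126.4 -223.4] 125.6
[56 55 56] [ 123.  -228.7] 128.2
[ 73 156  93] [ 121.2 -186.3] 142.7
[195  70  63] [ 121.3 -158.8] 143.3
[119 175 112] [ 115.4 -103.7] 217.0
t 19.62 tcp box [ 147.1 -213.6] 269.6 yaw 0.3338 tilt [0.0175 0.0219] Fbox [ 0.  -0.4] Fz -1.2 w -0.1
```

>>> step_arm:
  series:
    - [0,0,12,0]
    - [0,0,12,0]
    - [0,0,12,0]
    - [0,0,12,0]
    - [0,0,10,0]
    - [0,0,4,0]
    - [0,0,0,0]

```text
time: 20.2
eef_pos: [705.9, 112.9, 198.3]
orientation: [-3.077, -0.524, -0.024]
force: [0.3, 0.0, -0.1]
grip_width: 0.0
```

```bash
python3 -c "
from h import *
fb((136,-211,204))
for p in range(0,91,5):
    f=np.deg2rad(p);h=14.5*np.cos(f)+11*np.sin(f)
    q=np.array([109.5,-71])+140*np.array([-np.sin(f),-np.cos(f)])+(6+h)*np.array([np.cos(f),-np.sin(f)]);print(p,q.round(1))"
```

```text
t 20.2 tcp box [ 146.3 -208.5] 198.3 yaw 0.3372 tilt [0.012  0.0225] Fbox [ 0.3 -0.1] Fz -0.1 w 0.0
  shift [-10.2   2.3  -6. ]
0 [ 130. -211.]
5 [ 118.6 -212.3]
10 [ 107.  -212.7]
15 [  95.3 -212.1]
20 [  83.6 -210.6]
25 [  71.9 -207.9]
30 [  60.3 -204.3]
35 [  49.  -199.6]
40 [  38.  -193.8]
45 [  27.5 -187. ]
50 [  17.5 -179.2]
55 [   8.2 -170.4]
60 [  -0.4 -160.7]
65 [  -8.  -150.2]
70 [ -14.8 -138.9]
75 [ -20.5 -126.9]
80 [ -25.  -114.4]
85 [ -28.4 -101.4]
90 [-30.5 -88. ]
```

>>> step_arm:
  series:
    - [-4,0.5,-0.5,0.002]
    - [-4,0.5,-0.5,0.002]
    - [-3,0.5,0,0]
    - [-3,0.5,0,0]
    - [-4,0,0,0]
    - [-4,0,0,0]
    - [-4,0,0,0]
    - [-4,0,0,0]
    - [-4,0,0,0]
    - [-4,0,0,0]
    - [-4,0,0,0]
    - [-4,0,0,0]

```text
time: 21.2
eef_pos: [660.3, 94.1, 201.6]
orientation: [-3.079, -0.517, -0.033]
force: [0.7, -0.7, -0.2]
grip_width: 0.1
```

```bash
python3 -c "
from h import *
fb((72,-208,200))
d=cam('side')
cv2.imwrite('pics/side9.png',cv2.resize(d['img'][200:380,180:340,::-1],None,fx=3.3,fy=3.3,interpolation=cv2.INTER_CUBIC))"
```

```text
t 21.2 tcp box [  97.1 -211.4] 201.6 yaw 0.3327 tilt [0.0178 0.0225] Fbox [ 0.4 -0.8] Fz -0.2 w 0.1
  shift [-25.2  -3.5   1. ]
```

View pics/side9.png

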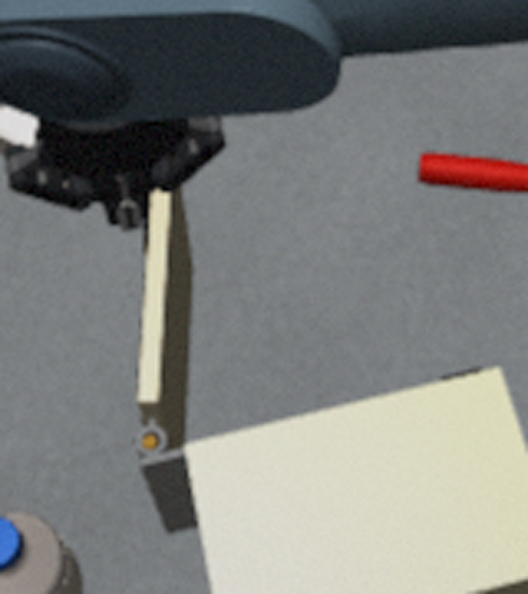

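>>> step_arm:
  series:
    - [-4,0,0,0]
    - [-4,0,0,0]
    - [-4,-0.3,0,0]
    - [-4,-0.6,0,0]
    - [-4,-0.9,0,0]
    - [-4,-1.1,0,0]
    - [-4,-1.2,0,0]
    - [-4,-1.3,0,0]
    - [-4,-1.4,0,0]
    - [-4,-1.6,0,0]
    - [-4,-1.8,0,0]
    - [-4,-2,0,0]
    - [-4,-2.2,0,0]
    - [-3.8,-2.4,0,0]
    - [-3.6,-2.4,0,0]

```text
time: 22.5
eef_pos: [591.0, 92.4, 200.3]
orientation: [-3.079, -0.517, -0.033]
force: [0.1, -0.2, -0.3]
grip_width: -0.1
```

```bash
python3 -c "
from h import *
fb((17.5,-179.2,200))"
```

```text
t 22.5 tcp box [  31.  -190.6] 200.3 yaw 0.3324 tilt [0.0176 0.0223] Fbox [ 0.  -0.2] Fz -0.3 w -0.1
  shift [-13.5 -11.4   0.1]
```

>>> step_arm:
  series:
    - [-3.6,-2.9,0,0]
    - [-3.6,-3,0,0]
    - [-3.5,-3,0,0]
    - [-3.4,-3,0,0]
    - [-3.2,-3.1,0,0]
    - [-3.1,-3.2,0,0]
    - [-3,-3.3,0,0]
    - [-2.9,-3.3,0,0]
    - [-2.8,-3.4,0,0]
    - [-2.7,-3.5,0,0]
    - [-2.5,-3.5,0,0]
    - [-2.4,-3.5,0,0]
    - [-2.2,-3.5,0,0]

```text
time: 23.58
eef_pos: [534.7, 122.5, 200.1]
orientation: [-3.079, -0.517, -0.034]
force: [0.5, -0.7, 0.7]
grip_width: 0.2
```

```bash
python3 -c "
from h import *
fb((-14.8,-138.9,200))
d=cam('side')
cv2.imwrite('pics/side10.png',cv2.resize(d['img'][200:400,180:380,::-1],None,fx=3,fy=3,interpolation=cv2.INTER_CUBIC))
d=cam('top')
cv2.imwrite('pics/top10.png',cv2.resize(d['img'][110:300,60:260,::-1],None,fx=3,fy=3,interpolation=cv2.INTER_CUBIC))"
```

```text
t 23.58 tcp box [ -12.4 -143.8] 200.1 yaw 0.3327 tilt [0.0181 0.0222] Fbox [ 0.2 -0.8] Fz 0.7 w 0.2
  shift [-2.4 -4.9  0.1]
```

View pics/side10.png

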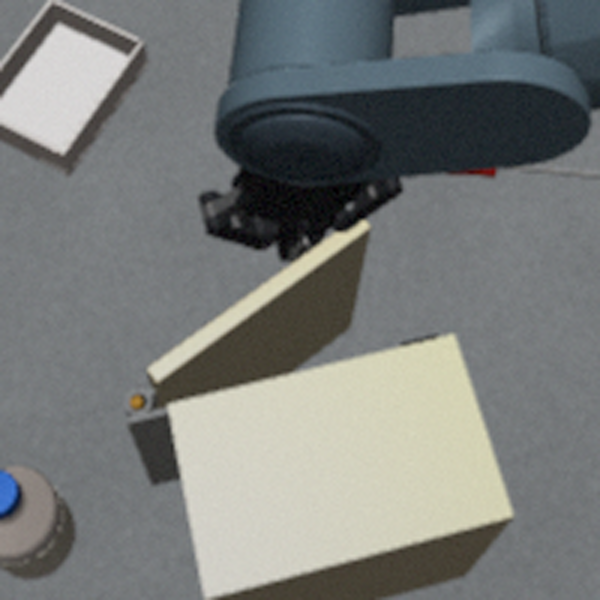

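View pics/top10.png

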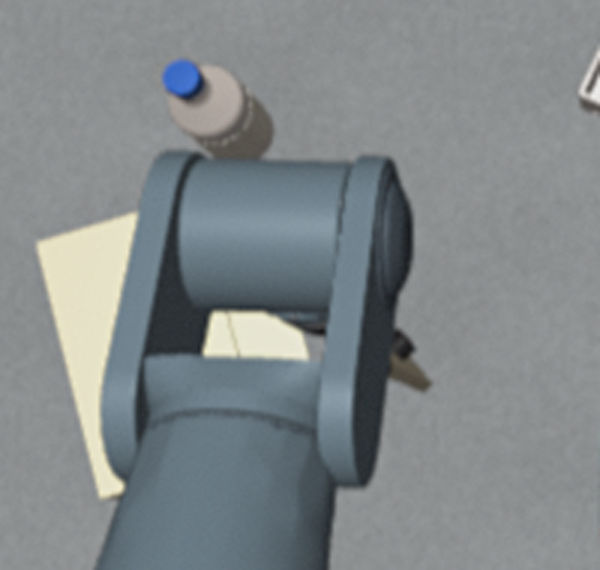

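>>> step_arm:
  series:
    - [-1.8,-3,0,0]
    - [-1.6,-3,0,0]
    - [-1.5,-3,0,0]
    - [-1.4,-3,0,0]
    - [-1.4,-3,0,0]
    - [-1.3,-3,0,0]
    - [-1.2,-3,0,0]
    - [-1.1,-3,0,0]
    - [-1,-2.5,0,0]
    - [-0.8,-2.5,0,0]
    - [-0.8,-2.5,0,0]
    - [-0.6,-2.5,0,0]
    - [-0.5,-2,0,0]

```text
time: 24.77
eef_pos: [506.4, 154.4, 200.4]
orientation: [-3.08, -0.517, -0.034]
force: [0.9, -0.9, -0.3]
grip_width: 0.2
```

```bash
python3 -c "
from h import *
fb((-30.5,-88,200))"
```

```text
t 24.77 tcp box [ -28.8 -104.4] 200.4 yaw 0.3327 tilt [0.0185 0.022 ] Fbox [ 0.6 -1.1] Fz -0.3 w 0.2
  shift [ -1.7 -16.4   0.6]
```

>>> step_arm:
  series:
    - [-0.3,-2,0,0]
    - [-0.2,-2,0,0]
    - [-0.2,-2,0,0]
    - [-0.2,-1.5,0,0]
    - [-0.1,-1.5,0,0]
    - [0,-1.5,0,0]

```text
time: 25.27
eef_pos: [501.4, 165.1, 200.4]
orientation: [-3.08, -0.517, -0.033]
force: [0.6, -0.4, -0.3]
grip_width: 0.0
```

```bash
python3 -c "
from h import *
fb((-30.5,-88,200))
d=cam('side')
cv2.imwrite('pics/side11.png',cv2.resize(d['img'][260:400,190:350,::-1],None,fx=4.2,fy=4.2,interpolation=cv2.INTER_CUBIC))"
```

```text
t 25.27 tcp box [-30.1 -92.7] 200.4 yaw 0.3328 tilt [0.018  0.0218] Fbox [ 0.4 -0.6] Fz -0.3 w 0.0
  shift [-0.4 -4.7  0.5]
```

View pics/side11.png

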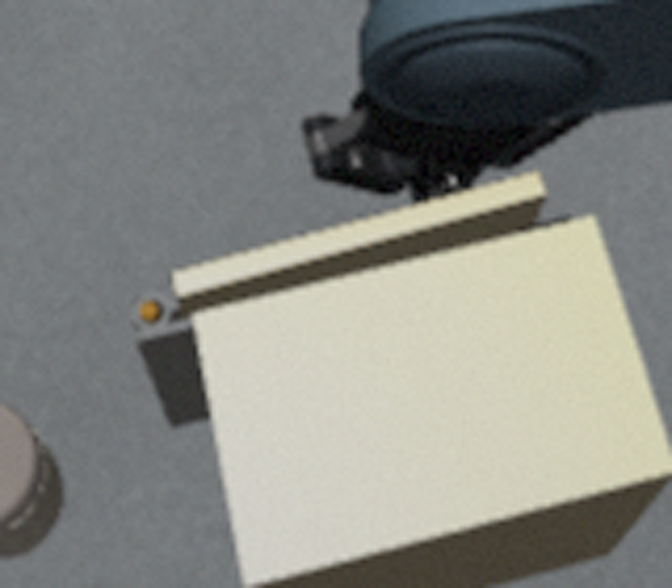

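>>> step_arm:
  series:
    - [0,-1.2,0,0]
    - [0,-1.2,0,0]
    - [0,-1.2,0,0]

```text
time: 25.57
eef_pos: [500.0, 168.8, 200.4]
orientation: [-3.08, -0.518, -0.033]
force: [0.2, 0.7, 0.0]
grip_width: -0.0
```

>>> step_arm:
  series:
    - [0,-1,0,0]
    - [0,-1,0,0]

```text
time: 25.73
eef_pos: [499.5, 170.1, 200.4]
orientation: [-3.082, -0.519, -0.033]
force: [2.0, -7.4, -0.8]
grip_width: 0.2
```

>>> step_arm:
  series:
    - [0,-1,0,0]
    - [0,-1,0,0]

```text
time: 25.9
eef_pos: [499.5, 170.0, 200.4]
orientation: [-3.087, -0.52, -0.034]
force: [2.0, -4.1, 0.0]
grip_width: -0.2
```

```bash
python3 -c "
from h import *
fb((-30.5,-88,200))"
```

```text
t 25.9 tcp box [-30.2 -87.4] 200.4 yaw 0.3335 tilt [0.0198 0.014 ] Fbox [ 0.6 -4.5] Fz 0.0 w -0.2
  shift [-0.3  0.6  0.4]
```

>>> step_arm:
  series:
    - [0,0,0,0]
    - [0,0.3,0,0]
    - [0,0.5,0,0]
    - [0,1,0,0]
    - [0,3,0,0]
    - [0,8,0,0]
    - [0,12,0,0]
    - [0,15,0,0]
    - [0,20,0,0]
    - [0,20,0,0]
    - [0,0,-20,0]
    - [0,0,-25,0]
    - [0,25,-25,0]
    - [0,30,-20,0]
    - [0,30,0,0]
    - [0,20,0,0]

```text
time: 27.23
eef_pos: [560.3, -19.1, 291.4]
orientation: [-3.085, -0.523, -0.03]
force: [0.2, 1.3, -1.1]
grip_width: 0.1
```

```bash
python3 -c "
from h import *
fb()
d=cam('side');save(d,'side12f.png')
cv2.imwrite('pics/side12.png',cv2.resize(d['img'][260:400,190:350,::-1],None,fx=4.2,fy=4.2,interpolation=cv2.INTER_CUBIC))
g=d['img'].astype(int);W=pts(d)
m=(g.min(-1)>110)&(g[...,0]-g[...,2]>8)&(abs(W[...,2]-220)<15)
m[:270]=0
b=(ray(d,np.argwhere(m)[:,::-1],220)[:,:2]-C)@B
k=b[:,1]<-58
b=b[k];print(len(b));
for lo in range(-70,100,20):
  q=b[(b[:,0]>=lo)&(b[:,0]<lo+20)]
  if len(q):print(lo,len(q),q[:,1].min().round(1),q[:,1].max().round(1),q[:,1].mean().round(1))
d=cam('top');save(d,'top12.png')"
```

```text
t 27.23 tcp box [ -34.3 -286. ] 291.4 yaw 0.336 tilt [0.0169 0.0151] Fbox [0.6 1.2] Fz -1.1 w 0.1
545
-70 62 -77.8 -67.1 -72.4
-50 65 -77.6 -66.5 -71.9
-30 61 -77.0 -66.3 -71.6
-10 65 -76.8 -65.7 -71.3
10 65 -76.5 -65.6 -71.0
30 67 -76.0 -65.0 -70.4
50 66 -75.7 -64.9 -70.3
70 68 -75.5 -64.3 -69.9
90 19 -74.5 -64.2 -69.3
```

View pics/side12.png

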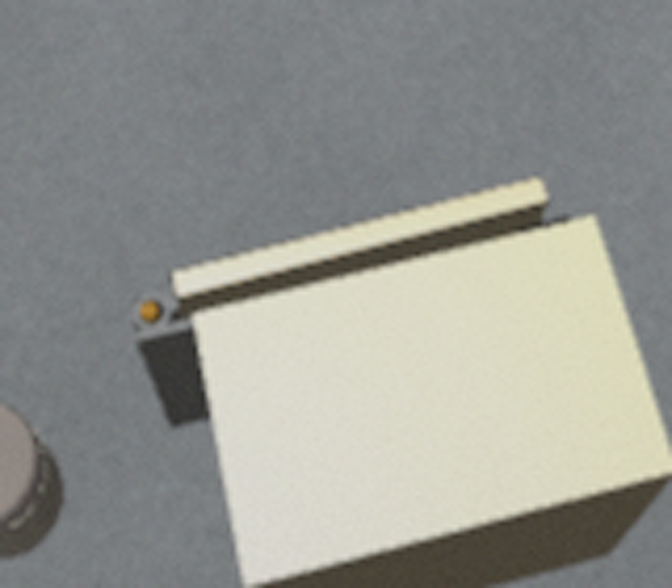

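View pics/top12.png

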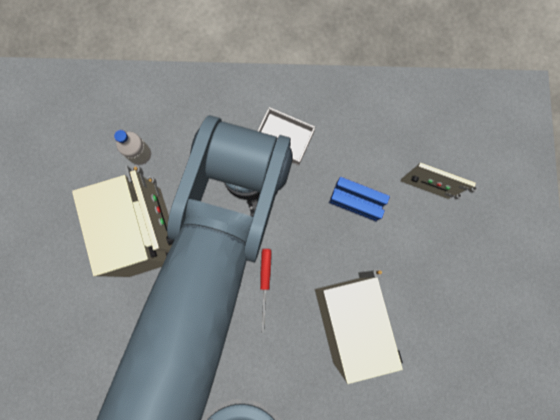

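```bash
cat > face.py <<'E'
from h import *
d=cam('side');g=d['img'].astype(int);W=pts(d)
m=(g.min(-1)>110)&(g[...,0]-g[...,2]>8)&(abs(W[...,2]-220)<15);m[:270]=0
b=(ray(d,np.argwhere(m)[:,::-1],220)[:,:2]-C)@B
# box front edge slope and door slope in same picture
q=b[b[:,1]<-58];q=q[q[:,0]>30]; 
pd=np.polyfit(q[:,0],q[:,1],1)
m2=(g.min(-1)>110)&(g[...,0]-g[...,2]>8)&(abs(W[...,2]-225)<15);m2[:270]=0
b2=(ray(d,np.argwhere(m2)[:,::-1],225)[:,:2]-C)@B;b2=b2[b2[:,1]>-58]
xs=[];ys=[]
for lo in range(-70,80,3):
    k=b2[(b2[:,0]>=lo)&(b2[:,0]<lo+3)]
    if len(k):xs.append(lo+1.5);ys.append(k[:,1].min())
pb=np.polyfit(xs,ys,1)
print("door slope",pd,"box front slope",pb,"rel deg",np.rad2deg(pd[0]-pb[0]).round(2))
a=(ray(d,np.argwhere(m)[:,::-1],220)[:,:2]-C)@B;a=a[(a[:,1]<-58)]
print("full door slope deg",np.rad2deg(np.polyfit(a[:,0],a[:,1],1)[0]).round(2),"n",len(a))
fb((-30,-106,200))
E
python3 face.py
```

```text
door slope [ 1.75921423e-02 -7.12034571e+01] box front slope [ 4.50928692e-04 -5.35169515e+01] rel deg 0.98
full door slope deg 1.05 n 544
t 27.38 tcp box [ -34.5 -284.8] 290.3 yaw 0.3342 tilt [0.0149 0.0163] Fbox [-0.2  1. ] Fz 0.3 w 0.0
  shift [   3.3 -177.8   92.3]
```

>>> step_arm:
  series:
    - [1,-20,10,0]
    - [1,-25,15,0]
    - [1,-25,20,0]
    - [0,-25,20,0]
    - [0,-20,15,0]
    - [0,-15,8,0]
    - [0,-12,0,0]
    - [0,-10,0,0]
    - [0,-7,0,0]
    - [0,-4,0,0]
    - [0,-2,0,0]

```text
time: 28.3
eef_pos: [501.9, 149.5, 196.7]
orientation: [-3.081, -0.524, -0.017]
force: [0.5, -0.3, -0.8]
grip_width: -0.1
```

```bash
python3 face.py
```

```text
door slope [ 2.08183342e-02 -7.14347253e+01] box front slope [ 4.50928692e-04 -5.35169515e+01] rel deg 1.17
full door slope deg 1.07 n 543
t 28.35 tcp box [ -34.6 -107.6] 196.9 yaw 0.3368 tilt [0.008  0.0176] Fbox [-0.3 -0.1] Fz 0.1 w -0.0
  shift [ 4.7 -1.6 -3.1]
```

>>> step_arm:
  series:
    - [0,-3,0,0]
    - [0,-3,0,0]
    - [0,-3,0,0]
    - [0,-2,0,0]
    - [0,-2,0,0]
    - [0,-1.5,0,0]
    - [0,-1,0,0]

```text
time: 28.93
eef_pos: [498.2, 163.7, 198.7]
orientation: [-3.083, -0.519, -0.022]
force: [0.2, 1.4, -0.8]
grip_width: 0.1
```

```bash
python3 face.py
```

```text
door slope [ 1.59654513e-02 -7.11985680e+01] box front slope [ 3.46556964e-04 -5.35077355e+01] rel deg 0.89
full door slope deg 1.08 n 544
t 28.98 tcp box [-33.5 -92.8] 198.7 yaw 0.3337 tilt [0.0114 0.0174] Fbox [ 0.4 -0.1] Fz 0.8 w 0.1
  shift [ 3.5 13.2 -1.4]
```

>>> step_arm:
  series:
    - [0,-1,0,0]
    - [0,-1,0,0]

```text
time: 29.15
eef_pos: [497.5, 165.7, 198.7]
orientation: [-3.083, -0.519, -0.022]
force: [0.2, 0.9, -0.2]
grip_width: 0.0
```

>>> step_arm:
  series:
    - [0,-1,0,0]
    - [0,-1,0,0]

```text
time: 29.32
eef_pos: [496.8, 167.7, 198.7]
orientation: [-3.083, -0.519, -0.022]
force: [0.2, -0.2, 0.1]
grip_width: 0.2
```

```bash
python3 face.py
```

```text
door slope [ 3.67828086e-03 -6.99439275e+01] box front slope [ 5.26891823e-04 -5.35087026e+01] rel deg 0.18
full door slope deg 0.44 n 539
t 29.37 tcp box [-33.6 -88.6] 198.7 yaw 0.3336 tilt [0.0112 0.0173] Fbox [-0.2 -0.5] Fz 0.6 w -0.2
  shift [ 3.5 17.4 -1.5]
```

>>> step_arm:
  series:
    - [0,-0.5,0,0]
    - [0,-0.5,0,0]

```text
time: 29.53
eef_pos: [496.4, 168.8, 198.7]
orientation: [-3.083, -0.519, -0.022]
force: [-0.1, -1.0, 0.1]
grip_width: 0.1
```

>>> step_arm:
  series:
    - [0,-0.5,0,0]
    - [0,-0.5,0,0]

```text
time: 29.7
eef_pos: [496.4, 168.9, 198.7]
orientation: [-3.086, -0.52, -0.022]
force: [0.6, -3.2, 0.2]
grip_width: 0.6
```

>>> step_arm:
  series:
    - [0,-0.5,0,0]
    - [0,-0.5,0,0]

```text
time: 29.87
eef_pos: [496.4, 168.9, 198.7]
orientation: [-3.088, -0.52, -0.023]
force: [0.8, -4.4, -1.0]
grip_width: 0.2
```

```bash
python3 face.py
```

```text
door slope [-7.34800604e-04 -6.91682402e+01] box front slope [ 4.50928692e-04 -5.35169515e+01] rel deg -0.07
full door slope deg 0.03 n 545
t 29.92 tcp box [-33.6 -87.4] 198.8 yaw 0.3337 tilt [0.0127 0.0122] Fbox [-0.2 -5. ] Fz 0.0 w 0.2
  shift [ 3.5 18.6 -1.3]
```

>>> step_arm:
  series:
    - [0,0,0,0]
    - [0,0,0,0]
    - [0,0,0,0]
    - [0,0,0,0]
    - [0,0.1,0,0]
    - [0,0.1,0,0]
    - [0,0.1,0,0]
    - [0,0.1,0,0]
    - [0,0.1,0,0]
    - [0,0.1,0,0]
    - [0,0.1,0,0]
    - [0,0.1,0,0]

```text
time: 30.92
eef_pos: [496.4, 168.8, 198.7]
orientation: [-3.086, -0.52, -0.022]
force: [-0.1, -1.7, -0.5]
grip_width: -0.1
```

```bash
python3 face.py
```

```text
door slope [-2.48737889e-03 -6.90924334e+01] box front slope [ 4.50928692e-04 -5.35169515e+01] rel deg -0.17
full door slope deg 0.02 n 545
t 30.97 tcp box [-33.6 -87.5] 198.7 yaw 0.3336 tilt [0.012  0.0142] Fbox [-0.2 -3. ] Fz -0.0 w -0.3
  shift [ 3.6 18.5 -1.4]
```

>>> step_arm:
  series:
    - [0,0.2,0,0]
    - [0,0.2,0,0]
    - [0,0.2,0,0]
    - [0,0.2,0,0]
    - [0,0.2,0,0]
    - [0,0.2,0,0]
    - [0,0.2,0,0]
    - [0,0.2,0,0]
    - [0,0.2,0,0]
    - [0,0.2,0,0]

```text
time: 31.8
eef_pos: [496.6, 168.2, 198.7]
orientation: [-3.083, -0.519, -0.022]
force: [0.4, 1.0, 0.5]
grip_width: 0.4
```

```bash
python3 face.py
```

```text
door slope [ 2.91747964e-03 -6.95892629e+01] box front slope [ 4.50928692e-04 -5.35169515e+01] rel deg 0.14
full door slope deg 0.21 n 551
t 31.85 tcp box [-33.6 -88.2] 198.6 yaw 0.3335 tilt [0.0111 0.0175] Fbox [-0.6  0.4] Fz 0.2 w 0.1
  shift [ 3.6 17.8 -1.5]
```

>>> step_arm:
  series:
    - [0,0.4,0,0]
    - [0,0.5,0,0]
    - [0,0.6,0,0]
    - [0,1,0,0]
    - [0,1,0,0]

```text
time: 32.27
eef_pos: [497.8, 164.8, 198.6]
orientation: [-3.082, -0.519, -0.022]
force: [0.9, 0.1, 0.6]
grip_width: -0.4
```

```bash
python3 face.py
```

```text
door slope [ 7.02483344e-03 -7.02074475e+01] box front slope [ 5.95518016e-04 -5.35090714e+01] rel deg 0.37
full door slope deg 0.59 n 543
t 32.32 tcp box [-33.6 -91.9] 198.6 yaw 0.3336 tilt [0.011  0.0178] Fbox [-0.2 -0.3] Fz -0.7 w 0.0
  shift [ 3.6 14.1 -1.6]
```

>>> step_arm:
  series:
    - [0,1,0,0]
    - [0,1,0,0]
    - [0,0,0,0]
    - [0,0,0,0]
    - [0,0,0,0]
    - [0,0,0,0]
    - [0,0,0,0]
    - [0,0,0,0]

```text
time: 32.98
eef_pos: [498.7, 162.4, 198.5]
orientation: [-3.082, -0.518, -0.022]
force: [-0.0, -0.4, -0.4]
grip_width: 0.3
```

```bash
python3 face.py
```

```text
door slope [ 7.25495369e-03 -7.02138676e+01] box front slope [ 4.50928692e-04 -5.35169515e+01] rel deg 0.39
full door slope deg 0.57 n 541
t 33.03 tcp box [-33.5 -94.3] 198.6 yaw 0.3332 tilt [0.011  0.0178] Fbox [ 0.6 -0.2] Fz -0.1 w -0.1
  shift [ 3.5 11.6 -1.5]
```

>>> step_arm:
  series:
    - [0,-1.2,0,0]
    - [0,-1,0,0]
    - [0,-1,0,0]
    - [0,-0.6,0,0]
    - [0,-0.4,0,0]
    - [0,-0.4,0,0]
    - [0,-0.3,0,0]
    - [0,-0.3,0,0]

```text
time: 33.7
eef_pos: [496.7, 167.9, 198.6]
orientation: [-3.082, -0.519, -0.022]
force: [-0.4, 0.3, -0.8]
grip_width: 0.2
```

```bash
python3 face.py
```

```text
door slope [ 5.23993651e-04 -6.95842664e+01] box front slope [ 4.50928692e-04 -5.35169515e+01] rel deg 0.0
full door slope deg 0.29 n 544
t 33.75 tcp box [-33.6 -88.4] 198.6 yaw 0.3336 tilt [0.011  0.0178] Fbox [0.5 0.7] Fz -0.0 w -0.0
  shift [ 3.6 17.6 -1.5]
```

>>> step_arm:
  series:
    - [0,-0.2,0,0]
    - [0,-0.2,0,0]
    - [0,-0.1,0,0]

```text
time: 34.0
eef_pos: [496.5, 168.4, 198.6]
orientation: [-3.083, -0.519, -0.021]
force: [-0.3, 0.3, -0.2]
grip_width: 0.2
```

```bash
python3 face.py
```

```text
door slope [ 4.4473270e-03 -6.9672404e+01] box front slope [ 4.50928692e-04 -5.35169515e+01] rel deg 0.23
full door slope deg 0.17 n 547
t 34.05 tcp box [-33.6 -88. ] 198.6 yaw 0.3335 tilt [0.0109 0.0176] Fbox [-0.3  0.4] Fz -0.3 w 0.0
  shift [ 3.6 18.  -1.6]
```

>>> step_arm:
  series:
    - [0,-0.15,0,0]
    - [0,-0.1,0,0]
    - [0,0,0,0]
    - [0,0,0,0]

```text
time: 34.38
eef_pos: [496.4, 168.6, 198.6]
orientation: [-3.083, -0.519, -0.021]
force: [-0.1, 0.1, -0.4]
grip_width: 0.1
```

```bash
python3 face.py
```

```text
door slope [ 3.14282139e-03 -6.95097734e+01] box front slope [ 4.50928692e-04 -5.35169515e+01] rel deg 0.15
full door slope deg 0.07 n 548
t 34.43 tcp box [-33.6 -87.8] 198.6 yaw 0.3334 tilt [0.011  0.0175] Fbox [ 0.4 -0.5] Fz 0.5 w -0.5
  shift [ 3.6 18.2 -1.5]
```

Essentially touching (0.07°) with almost no force. Now I'll back off slowly.

>>> step_arm:
  series:
    - [0,0,0,0]
    - [0,0,0,0]
    - [0,0.3,0,0]
    - [0,0.3,0,0]
    - [0,0.5,0,0]
    - [0,1,0,0]
    - [0,2,0,0]
    - [0,4,0,0]
    - [0,0,0,0]

```text
time: 35.18
eef_pos: [499.3, 160.4, 198.5]
orientation: [-3.082, -0.519, -0.022]
force: [-0.0, -0.4, 0.5]
grip_width: -0.4
```

```bash
python3 face.py
```

```text
door slope [ 1.06484887e-02 -7.04874510e+01] box front slope [ 4.50928692e-04 -5.35169515e+01] rel deg 0.58
full door slope deg 0.74 n 540
t 35.23 tcp box [-33.5 -96.2] 198.6 yaw 0.3337 tilt [0.0111 0.018 ] Fbox [ 0.3 -0.5] Fz 0.1 w -0.1
  shift [ 3.5  9.8 -1.5]
```

>>> step_arm:
  series:
    - [0,8,0,0]
    - [0,10,0,0]
    - [0,10,0,0]
    - [0,0,0,0]
    - [0,0,0,0]
    - [0,0,0,0]
    - [0,0,0,0]
    - [0,0,0,0]
    - [0,0,0,0]
    - [0,0,0,0]
    - [0,0,0,0]

```text
time: 36.15
eef_pos: [509.5, 130.8, 198.1]
orientation: [-3.082, -0.518, -0.021]
force: [-0.0, 0.2, -0.7]
grip_width: 0.1
```

```bash
python3 face.py; python3 -c "
from h import *
d=cam('side')
cv2.imwrite('pics/side13.png',cv2.resize(d['img'][290:360,215:355,::-1],None,fx=5.5,fy=5.5,interpolation=cv2.INTER_CUBIC))"
```

```text
door slope [ 1.10082304e-02 -7.05088315e+01] box front slope [ 4.50928692e-04 -5.35169515e+01] rel deg 0.6
full door slope deg 0.72 n 543
t 36.2 tcp box [ -33.6 -127.7] 198.0 yaw 0.3329 tilt [0.0108 0.0181] Fbox [0.1 0.2] Fz -0.2 w -0.0
  shift [  3.7 -21.7  -1.6]
```

View pics/side13.png

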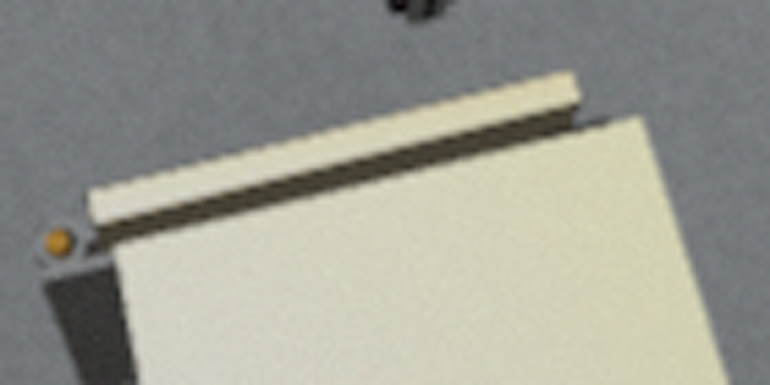

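>>> step_arm:
  series:
    - [0,-10,0,0]
    - [0,-9,0,0]
    - [0,-7,0,0]
    - [0,-5,0,0]
    - [0,-2,0,0]
    - [0,-1,0,0]
    - [0,-1,0,0]
    - [0,-0.5,0,0]

```text
time: 36.92
eef_pos: [496.2, 168.7, 198.7]
orientation: [-3.083, -0.521, -0.022]
force: [1.0, -3.6, -1.0]
grip_width: 0.2
```

```bash
python3 face.py
```

```text
door slope [ 1.77233813e-03 -6.93876094e+01] box front slope [ 4.50928692e-04 -5.35169515e+01] rel deg 0.08
full door slope deg 0.01 n 545
t 36.97 tcp box [-33.8 -87.6] 198.6 yaw 0.3349 tilt [0.0111 0.0174] Fbox [-0.3 -0.3] Fz -0.0 w -0.1
  shift [ 3.8 18.4 -1.5]
```

>>> step_arm:
  series:
    - [0,0.1,0,0]
    - [0,0.1,0,0]
    - [0,0.1,0,0]
    - [0,0.1,0,0]
    - [0,0.1,0,0]
    - [0,0.1,0,0]
    - [0,0,0,0]
    - [0,0,0,0]
    - [0,0,0,0]
    - [0,0,0,0]
    - [0,0,0,0]
    - [0,0,0,0]

```text
time: 37.97
eef_pos: [496.7, 167.6, 198.6]
orientation: [-3.082, -0.518, -0.021]
force: [0.4, -0.6, -0.3]
grip_width: 0.0
```

```bash
python3 face.py
```

```text
door slope [ 3.38524149e-03 -6.99467784e+01] box front slope [ 4.50928692e-04 -5.35169515e+01] rel deg 0.17
full door slope deg 0.42 n 537
t 38.02 tcp box [-33.7 -88.8] 198.6 yaw 0.3329 tilt [0.0107 0.0185] Fbox [-0.2 -0.8] Fz -0.9 w 0.3
  shift [ 3.7 17.2 -1.6]
```

>>> step_arm:
  series:
    - [0,-0.3,0,0]
    - [0,-0.3,0,0]
    - [0,-0.1,0,0]
    - [0,0,0,0]
    - [0,0,0,0]

```text
time: 38.43
eef_pos: [496.4, 168.2, 198.6]
orientation: [-3.082, -0.518, -0.021]
force: [-0.4, -0.4, -0.2]
grip_width: 0.0
```

```bash
python3 face.py
```

```text
door slope [ 1.61178754e-03 -6.95323913e+01] box front slope [ 4.50928692e-04 -5.35169515e+01] rel deg 0.07
full door slope deg 0.12 n 542
t 38.48 tcp box [-33.8 -88. ] 198.6 yaw 0.3329 tilt [0.0106 0.0183] Fbox [ 0.9 -0.5] Fz -0.1 w -0.1
  shift [ 3.8 17.9 -1.6]
```

>>> step_arm:
  series:
    - [0,6,0,0]
    - [0,15,0,0]
    - [0,20,0,0]
    - [0,20,0,0]

```text
time: 38.82
eef_pos: [516.2, 110.9, 197.7]
orientation: [-3.08, -0.527, -0.021]
force: [0.7, 0.2, 0.3]
grip_width: 0.1
```

```bash
python3 face.py
```

```text
door slope [ 1.70549001e-02 -7.12966843e+01] box front slope [ 6.22815594e-04 -5.35092201e+01] rel deg 0.94
full door slope deg 1.01 n 540
t 38.87 tcp box [ -33.4 -151.9] 197.8 yaw 0.3363 tilt [0.0116 0.0173] Fbox [ 0.6 -2.9] Fz 0.1 w -0.0
  shift [  3.7 -45.9  -1.5]
```

>>> step_arm:
  series:
    - [0,-18,0,0]
    - [0,-18,0,0]
    - [0,-12,0,0]
    - [0,-7,0,0]
    - [0,-3,0,0]
    - [0,-1.5,0,0]
    - [0,-1,0,0]
    - [0,-0.7,0,0]

```text
time: 39.53
eef_pos: [498.2, 164.7, 198.7]
orientation: [-3.085, -0.515, -0.024]
force: [-0.2, 0.0, -0.7]
grip_width: 0.2
```

```bash
python3 face.py
```

```text
door slope [ 1.75899444e-02 -7.13306833e+01] box front slope [ 4.50928692e-04 -5.35169515e+01] rel deg 0.98
full door slope deg 1.04 n 545
t 39.58 tcp box [-33.2 -91.9] 198.8 yaw 0.3306 tilt [0.0126 0.0164] Fbox [-0.7 -0.4] Fz -0.3 w 0.1
  shift [ 3.2 14.  -1.4]
```

>>> step_arm:
  series:
    - [0,-0.7,0,0]
    - [0,-0.7,0,0]
    - [0,-0.5,0,0]
    - [0,-0.4,0,0]
    - [0,-0.4,0,0]
    - [0,-0.3,0,0]
    - [0,-0.2,0,0]
    - [0,-0.1,0,0]
    - [0,0,0,0]
    - [0,0,0,0]

```text
time: 40.42
eef_pos: [497.5, 167.0, 198.8]
orientation: [-3.086, -0.512, -0.024]
force: [-0.6, 0.2, -0.8]
grip_width: 0.4
```

```bash
python3 face.py
```

```text
door slope [ 1.1899601e-02 -7.0592747e+01] box front slope [ 4.50928692e-04 -5.35169515e+01] rel deg 0.66
full door slope deg 0.82 n 544
t 40.47 tcp box [-33.2 -89.6] 198.8 yaw 0.3289 tilt [0.0126 0.0158] Fbox [-0.4 -0.5] Fz 1.3 w 0.6
  shift [ 3.2 16.4 -1.4]
```

>>> step_arm:
  series:
    - [0,-0.3,0,0]
    - [0,-0.3,0,0]
    - [0,-0.3,0,0]
    - [0,-0.2,0,0]
    - [0,-0.2,0,0]
    - [0,0,0,0]
    - [0,0,0,0]

```text
time: 41.05
eef_pos: [497.0, 168.3, 198.8]
orientation: [-3.086, -0.512, -0.023]
force: [-0.7, -0.1, -0.1]
grip_width: 0.1
```

```bash
python3 face.py
```

```text
door slope [ 3.13043635e-04 -6.94762612e+01] box front slope [ 4.50928692e-04 -5.35169515e+01] rel deg -0.01
full door slope deg 0.19 n 549
t 41.1 tcp box [-33.2 -88.2] 198.8 yaw 0.329 tilt [0.0125 0.0155] Fbox [-0.4 -1.2] Fz -0.1 w 0.4
  shift [ 3.3 17.8 -1.4]
```

>>> step_arm:
  series:
    - [0,0.2,0,0]
    - [0,0.2,0,0]
    - [0,0.3,0,0]
    - [0,0.3,0,0]
    - [0,0.5,0,0]
    - [0,0.5,0,0]
    - [0,1,0,0]
    - [0,2,0,0]

```text
time: 41.77
eef_pos: [498.7, 163.5, 198.7]
orientation: [-3.085, -0.513, -0.024]
force: [-0.5, 0.0, 0.6]
grip_width: 0.0
```

```bash
python3 face.py
```

```text
door slope [ 1.71298481e-02 -7.10207522e+01] box front slope [ 4.50928692e-04 -5.35169515e+01] rel deg 0.96
full door slope deg 0.77 n 542
t 41.82 tcp box [-33.1 -93.6] 198.7 yaw 0.329 tilt [0.0128 0.0157] Fbox [-0.3  0.3] Fz -0.7 w 0.3
  shift [ 3.2 12.3 -1.4]
```

>>> step_arm:
  series:
    - [0,3,0,0]
    - [0,6,0,0]
    - [0,12,0,0]
    - [0,20,0,0]
    - [0,25,-5,0]
    - [0,25,-20,0]
    - [0,25,-25,0]
    - [0,15,-20,0]
    - [0,0,0,0]
    - [0,0,0,0]
    - [0,0,0,0]

```text
time: 42.73
eef_pos: [542.2, 25.0, 267.8]
orientation: [-3.087, -0.509, -0.018]
force: [0.5, 0.5, -0.2]
grip_width: 0.1
```

```bash
python3 face.py; python3 -c "
from h import *
d=cam('side');save(d,'side14.png')
W=pts(d)
print(np.round(bot.observe()['qvel'],4))"
```

```text
door slope [ 1.69852098e-02 -7.09861778e+01] box front slope [ 4.44001300e-04 -5.35082611e+01] rel deg 0.95
full door slope deg 0.77 n 543
t 42.78 tcp box [ -37.3 -237.9] 267.2 yaw 0.3274 tilt [0.0081 0.0143] Fbox [-0.2  0.1] Fz 0.3 w 0.0
  shift [   6.  -131.2   68.7]
[0.0111 0.0023 0.0078 0.003  0.0046 0.0035]
```

View pics/side14.png

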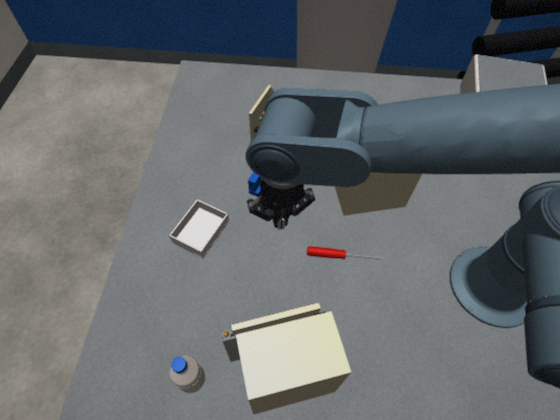

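The picture shows the door hanging shut on its pins (top edge from 232,330 to 322,310). The bottle, tray and screwdriver are where they started, and the gripper is clear of everything. I'm handing in the job.

```bash
python3 -c "
from h import *
print(bot.finish_job())"
```

```text
the job is handed in; nothing more can be done
None
```

The door is on its hinge and hanging closed. I handed the job in at about 43 s of the allowed 61 s. It isn't pressed flat, though: it rests about 0.8° open, which leaves a gap of roughly 2 mm at the bumpers.

- **Hanging:** I lifted the door out of the rack, turned it to a right angle to the box and lowered both knuckles onto the pins. The pins stood about 24 mm from the slot end. The move down met no resistance until the knuckles stopped at home height. There the side camera showed the pin tip standing at the top of the upper knuckle. The lower pin was hidden from view, so its seating follows from the height and the stop. I opened the gripper only after that.
- **Closing:** I pushed the door shut from outside with closed fingers, with wrist forces under 8 N.
- **What disagreed:** Pressed lightly, the door lined up with the box front to within about 0.1°. Each time I backed off, it sprang open again by 0.6–1.0°. I re-closed it four times with softer releases, and in the last pictures it was steady at about 0.8°.
- **Bystanders:** The final picture shows the bottle, tray and screwdriver where they started, with the robot touching nothing.

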